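# Tare, load and stack the hub totes on the bench scale

### The arm

A 6-joint arm with a two-finger parallel gripper is mounted at the origin on the work surface. World frame = base frame: x ahead of the robot, y to its left, z up, the work surface at z = 0. Lengths are in m, angles in rad, forces in N, time in s.
With the tool pointing down it reaches from about 0.3 to 0.825 m from the base axis. Payload 5.4 kg.
Tool frame: the origin (TCP) lies midway between the tips of the shut fingers; the grasp point (between the pads) lies 19 mm behind it; z points along the fingers, x is the direction in which the jaws open and shut, and the axes are right-handed (so a half turn about z gives the same grasp; the last joint's range is limited). The gripper opens to 92 mm and grips with 3 to 60 N. Pads are 20 mm wide; open, the fingers measure 128 mm over their backs; the gripper's body (75 mm by 189 mm) begins 69 mm behind the grasp point.
Start: joints at [-1.368, 0.158, 1.597, -0, 1.386, -0.21], TCP at [0.231, -0.527, 0.215] pointing down, gripper open.
Joint ranges: [-2.91, 2.91], [-0.94, 2.29], [0.18, 2.7], [-1.29, 4.43], [0.17, 2.64], [-3, 3]. Speed limits (rad/s): [2.57, 2.57, 3.14, 3.14, 3.14, 3.14].

### API

Orientations are given as a unit quaternion [w, x, y, z].
In Python, from station import sensors, cams, order gives the robot as it stands.
- The arm moves only by the tool step_arm, never from a script. Its argument "deltas" is a list that holds one entry, the list of rows, each a list of 7 numbers: the shift along the tool's x, y, z in cm, then the turn, a rotation vector about the tool's x, y, z in degrees, then the finger opening in cm, from 0 to 9.19. In form: [[[x, y, z, ax, ay, az, jaw], ...]]. A call has exactly 8 rows; each row is the pose to reach, as a shift and turn from the pose commanded when the call began, along the tool's axes at that moment; what a row does not reach only later rows make up. A row lasts 1/10 s, in which the tool goes at most 50 mm and 8.59 degrees, less where a joint would pass 70% of its speed; a pose out of reach is approached as far as the arm can. A call with a gripper value outside its range is refused whole. The fingers move at their own pace and stop on an object; the grip force is fixed at half the most. Time passes only in rows, so rows that repeat a pose let the fingers close, or fill a call up. It gives the time, the measured TCP pose, the force and the opening at its end, in the units of the state.
- sensors.observe(): the state, without advancing time (a new reading comes with each control period).
- cams.capture(name): name is "scene" or "side" or "wrist"; returns a dict with "image" (480x640x3 uint8, red, green, blue), "mtx" (3x3 intrinsics, pixels), "cam_to_world" (4x4, takes a point from camera to world coordinates). Camera axes: x right, y down, z forward; pixel columns grow to the right and rows downward; lengths in m; the calibration is good to about 2 mm. A picture is of the moment at which its call begins. There is no depth.
- order.hand_in(): hands the job in, once; it reports no verdict.
The state is a dict: "t": time; "joint_positions": joint angles; "qd": joint speeds; "joint_efforts": joint torques, N m; "position": TCP position; "eef_rot": TCP orientation; "wrist_force": force on the tool from outside, world axes, zero at the start; "torque": the same for the moment, N m; "grip_width": opening from 0.0 (shut) to 1.0 (fully open).
Only numpy, scipy, OpenCV 4.12 (cv2) and the standard library are available. Lean on these libraries where they do the work, as an engineer would, in place of code of your own. Each camera call takes 0.05 s, during which the arm holds its last target.

### The job

The grey carrier tote lies nested in the blue base tote on the bench scale: press the yellow tare key firmly until the push is felt (about 6 N, never hard), then lift the carrier out and put every flanged hub from the paper sheet into the base tote, one to a pocket, flange down and fully seated. Then set the carrier back on the base turned half a turn from how it was nested, so that its lugs rest on the base's rim and it stacks above the hubs instead of nesting, let go, and press the green accept key the same way. Leave the base on the scale and leave the caliper, bearing and shaft alone.

Things in the scene. Friction and masses are not known exactly. Their poses are not given: they have to be found in the camera images.
- scale: bench scale, fixed: grey box with a flat steel platform 230 x 170 mm, 240 x 180 x 30 mm over all. Origin: centre of its underside on the bench; platform top at z = 30 mm. It may stand left or right of the mat
- mat: black rubber mat, fixed, 240 x 180 x 3 mm, empty: a free place to set the carrier down meanwhile. Origin: centre of its underside; x along its length
- console: white scale console, fixed, 120 x 160 x 42 mm (x, y, z) with a green display and two keys on its flat top. Origin: centre of its underside. It may stand at the left or the right end of the bench
- tare_key: yellow (tare) membrane key, 36 x 34 mm (console x, y), standing 3 mm proud of the console's flat top. Origin 3 mm under the centre of its top face (42 mm above the bench); z up. Pressed straight down; it has hardly any travel: about 0.25 mm per newton, 2 mm at most. It registers once the push exceeds 4 N for about 0.1 s; 35 N damages it
- accept_key: green (accept) membrane key, 36 x 34 mm (console x, y), standing 3 mm proud of the console's flat top. Origin 3 mm under the centre of its top face (42 mm above the bench); z up. Pressed straight down; it has hardly any travel: about 0.25 mm per newton, 2 mm at most. It registers once the push exceeds 4 N for about 0.1 s; 35 N damages it
- base: blue base tote, open, loose on the scale, 216 x 146 mm outside (x, y), rim 70 mm above its underside; walls 8 mm, inside 200 x 130 mm. Floor 5 mm above the underside, under a black 10 mm insert with four square 46 mm through pockets. Both long walls (y sides) have notches 26 mm wide at x = +55 and -25 mm, open from 22 mm height to the rim. Origin: centre of the underside; z up. About 0.8 kg
- base_mark (a point): middle of the top edge of the base's orange-marked end wall, at x = +104 mm, z = 70 mm in the base's frame
- pocket0 (a point): floor centre of one pocket of the base tote, 5 mm above the base's underside; pockets lie at x = -48/+48, y = -31/+31 mm in the base's frame
- pocket1 (a point): floor centre of one pocket of the base tote, 5 mm above the base's underside; pockets lie at x = -48/+48, y = -31/+31 mm in the base's frame
- pocket2 (a point): floor centre of one pocket of the base tote, 5 mm above the base's underside; pockets lie at x = -48/+48, y = -31/+31 mm in the base's frame
- pocket3 (a point): floor centre of one pocket of the base tote, 5 mm above the base's underside; pockets lie at x = -48/+48, y = -31/+31 mm in the base's frame
- carrier: grey carrier tote, loose, empty, 193 x 123 mm outside (x, y), walls 4 mm thick and 55 mm high, floor 6 mm. Its foot enters the base's mouth with 3.5 mm play each side. Four lugs 18 mm wide stick out of the long sides to y = +-76 mm, at x = +55 and -25 mm, their undersides 12 mm above the carrier's underside. Origin: centre of the underside; z up. About 0.3 kg
- carrier_rib (a point): top middle of the carrier's grip rib, 75 mm above the carrier's underside on its centre line. The rib is 14 mm thick (carrier x) and 115 mm long (carrier y), solid down to the floor, with free space on both sides
- carrier_mark (a point): middle of the top edge of the carrier's orange end wall, at x = +94.5 mm, z = 55 mm in the carrier's frame. With the orange ends together the lugs drop into the base's notches and it nests, underside 15 mm above the base's. With the orange ends apart the lugs stand on the rim, underside 58 mm above the base's
- hub0: flanged metal hub: round flange 40 mm across and 8 mm thick at the bottom, round boss 24 mm across above it, 44 mm high over all; black dot (bore) on the boss end. Origin: centre of the flange's underside; z points from flange to boss (up as it stands flange down). About 90 g. 2 to 4 of the four hubs are present; they start standing flange down on the paper sheet
- hub1: flanged metal hub: round flange 40 mm across and 8 mm thick at the bottom, round boss 24 mm across above it, 44 mm high over all; black dot (bore) on the boss end. Origin: centre of the flange's underside; z points from flange to boss (up as it stands flange down). About 90 g. 2 to 4 of the four hubs are present; they start standing flange down on the paper sheet
- hub2: flanged metal hub: round flange 40 mm across and 8 mm thick at the bottom, round boss 24 mm across above it, 44 mm high over all; black dot (bore) on the boss end. Origin: centre of the flange's underside; z points from flange to boss (up as it stands flange down). About 90 g. 2 to 4 of the four hubs are present; they start standing flange down on the paper sheet
- hub3: flanged metal hub: round flange 40 mm across and 8 mm thick at the bottom, round boss 24 mm across above it, 44 mm high over all; black dot (bore) on the boss end. Origin: centre of the flange's underside; z points from flange to boss (up as it stands flange down). About 90 g. 2 to 4 of the four hubs are present; they start standing flange down on the paper sheet
- sheet: white paper sheet, fixed, 170 x 170 x 2 mm, on which the hubs stand. Origin: centre of its underside
- caliper: digital caliper lying flat, 160 mm long, 12 mm high; a bystander. Origin: about its middle, on its underside
- bearing: steel ring 40 mm across and 14 mm high; a bystander. Origin: centre of its underside
- shaft: steel shaft lying flat, 90 mm long, 24 mm high; a bystander. Origin: under its middle
Not all that is in view belongs to the job. Leave any turquoise look-alike of the hub3 alone.

How it is judged:
By the outcome, as a careful person would: the job done as asked, in the order asked, and still so for the second after the job is handed in, with the robot touching nothing.
Of hub0, hub1, hub2, hub3 only 2 to 4 are there at a start; the rules pass over those that are not, and their reading is None.
At some moment in a run one of hub0, hub1, hub2, hub3 may be knocked a few centimetres aside while the robot is not near it.
It also fails if it takes over 210 s, if anything falls off the work surface, if the arm or the gripper's body presses on something with over 40 N, if the wrist force passes 120 N, or if a joint passes its speed limit or range.

## Working session

There is one attempt and no reset: what is moved stays moved. The work goes in short steps, Python scripts to look and compute and a tool call to move; the robot and the scene stay as the last step left them, time stands still between calls to the robot, and variables do not carry over. Pictures are saved under pics/ and viewed, and the job is handed in when it is done.

Besides the shell and the picture viewer there is one more tool, called after "Request:" as name(argument=value, ...) on one line, values as JSON. step_arm: Moves the arm, as the interface text tells. Its arguments: {"type":"object","properties":{"deltas":{"type":"array","items":{"type":"array","items":{"type":"array","items":{"type":"number"}}}}},"required":["deltas"]}

```bash
ls; mkdir -p pics; cat > h.py <<'E'
import numpy as np, cv2
from station import sensors, cams, order
def cap(n,f):
    c=cams.capture(n); cv2.imwrite('pics/'+f+'.png',c['image'][:,:,::-1]); np.savez('pics/'+f+'.npz',**c); return c
def load(f): return dict(np.load('pics/'+f+'.npz'))
def ray(c,u,v):
    d=np.linalg.inv(c['mtx'])@[u,v,1.]; T=c['cam_to_world']; return T[:3,3],T[:3,:3]@d
def onz(c,u,v,z):
    o,d=ray(c,u,v); return o+d*(z-o[2])/d[2]
def tri(*obs):
    A=np.zeros((3,3));b=np.zeros(3);R=[]
    for c,u,v in obs:
        o,d=ray(c,u,v); d=d/np.linalg.norm(d); P=np.eye(3)-np.outer(d,d);A+=P;b+=P@o;R.append((o,P))
    p=np.linalg.solve(A,b); return p,[np.linalg.norm(P@(p-o)) for o,P in R]
def proj(c,p):
    T=np.linalg.inv(c['cam_to_world']); q=c['mtx']@(T[:3,:3]@np.array(p)+T[:3,3]); return q[:2]/q[2]
E
python3 - <<'E'
from h import *
print(sensors.observe())
for n in ('scene','side','wrist'):
    c=cap(n,n+'0'); print(n,c['cam_to_world'].round(3).tolist(),c['mtx'].tolist())
E
```

```text
pics
{'t': 0.0, 'joint_positions': array([-1.36812074e+00,  1.59049001e-01,  1.59822004e+00, -1.70051137e-05,
        1.38620403e+00, -2.10110081e-01]), 'qd': array([ 0.00065984,  0.00046844, -0.00097077,  0.00030128,  0.00097511,
       -0.00046388]), 'joint_efforts': array([ 7.95634096e-04, -3.85578239e+01, -3.22101617e+01,  7.01981317e-02,
        3.80849512e-02, -1.20188879e-04]), 'position': array([ 0.23050974, -0.52608916,  0.21362507]), 'eef_rot': array([-6.61406176e-04,  8.37007827e-01, -5.47190107e-01, -6.68281526e-04]), 'wrist_force': array([ 0.50581122, -0.61348735,  1.44266593]), 'torque': array([-0.01377668,  0.00504936,  0.00363075]), 'grip_width': 0.9994914364017586}
scene [[0.408, 0.487, -0.772, 1.316], [0.913, -0.239, 0.332, -0.271], [-0.023, -0.84, -0.542, 0.618], [0.0, 0.0, 0.0, 1.0]] [[457.20672649288105, 0.0, 317.81121784577317], [0.0, 457.20672649288105, 240.2209003584701], [0.0, 0.0, 1.0]]
side [[-0.811, -0.297, 0.503, 0.08], [-0.584, 0.426, -0.691, 0.707], [-0.009, -0.855, -0.519, 0.609], [0.0, 0.0, 0.0, 1.0]] [[444.79124657582145, 0.0, 314.3896076579396], [0.0, 444.79124657582145, 241.7742534228527], [0.0, 0.0, 1.0]]
wrist [[0.401, -0.887, -0.229, 0.294], [-0.916, -0.389, -0.097, -0.499], [-0.002, 0.248, -0.969, 0.385], [0.0, 0.0, 0.0, 1.0]] [[421.8910713838188, 0.0, 321.599038989852], [0.0, 421.8910713838188, 240.0273376249749], [0.0, 0.0, 1.0]]
```

View pics/scene0.png

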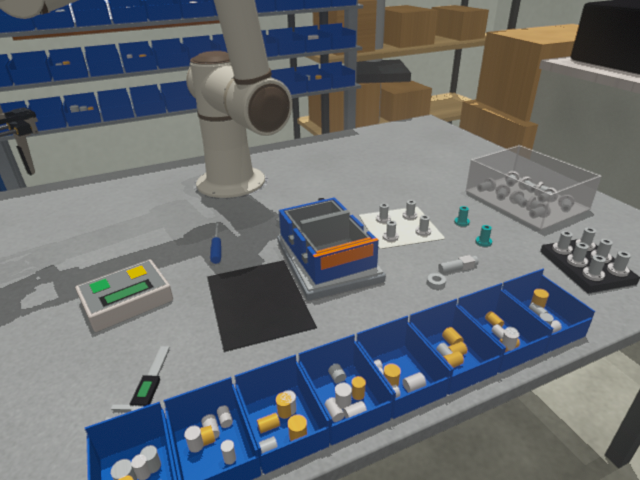

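View pics/side0.png

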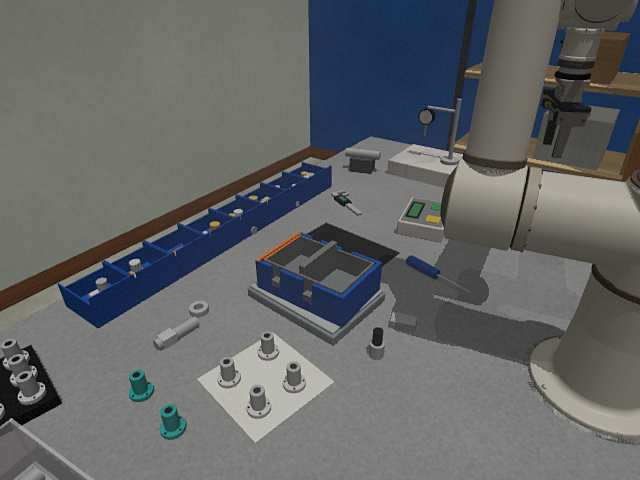

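View pics/wrist0.png

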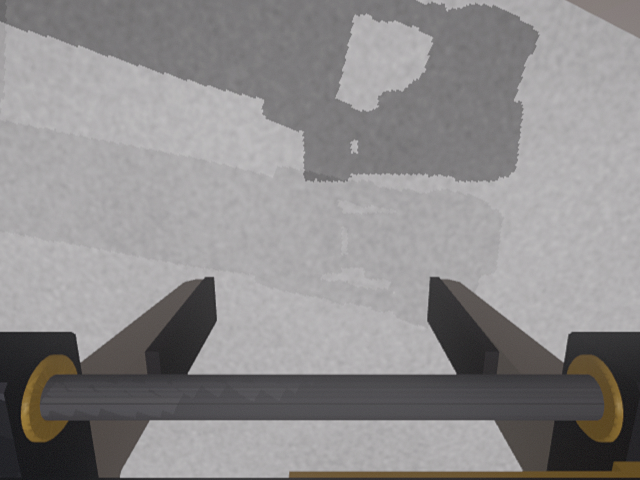

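Both fixed views show four hubs on the sheet (scene ~(384,212), (411,209), (391,230), (424,225)). The console is at the right end with its keys at scene ~(100,285) and (137,272). Tote and carrier are nested, orange ends together facing away from the robot. Two turquoise look-alikes stand off the sheet.

```bash
python3 - <<'E'
from h import *
for f in ('scene0','side0'):
    c=load(f); im=cv2.cvtColor(c['image'],cv2.COLOR_RGB2HSV)
    for nm,lo,hi in (('yellow',(22,150,120),(32,255,255)),('green',(45,150,90),(75,255,255)),('orange',(5,160,120),(18,255,255)),('sheet',(0,0,205),(179,30,255)),('black',(0,0,0),(179,80,38))):
        m=cv2.inRange(im,lo,hi)
        n,l,s,ce=cv2.connectedComponentsWithStats(m)
        for i in range(1,n):
            if s[i,4]>60: print(f,nm,s[i].tolist(),ce[i].round(1))
s=load('scene0');d=load('side0')
# upscaled crops
a=cv2.resize(s['image'][185:265,340:480],None,fx=5,fy=5,interpolation=cv2.INTER_CUBIC); cv2.imwrite('pics/cs.png',a[:,:,::-1])
a=cv2.resize(d['image'][315:440,190:350],None,fx=4.5,fy=4.5,interpolation=cv2.INTER_CUBIC); cv2.imwrite('pics/cd.png',a[:,:,::-1])
a=cv2.resize(s['image'][190:300,270:390],None,fx=5,fy=5,interpolation=cv2.INTER_CUBIC); cv2.imwrite('pics/ts.png',a[:,:,::-1])
a=cv2.resize(d['image'][225:340,240:395],None,fx=5,fy=5,interpolation=cv2.INTER_CUBIC); cv2.imwrite('pics/td.png',a[:,:,::-1])
E
```

```text
scene0 yellow [127, 266, 20, 13, 156] [136.2 271.8]
scene0 yellow [353, 378, 11, 9, 63] [358.1 382.2]
scene0 yellow [259, 415, 18, 10, 82] [267.4 419.4]
scene0 yellow [289, 416, 16, 15, 197] [296.5 423. ]
scene0 yellow [202, 427, 10, 9, 61] [206.1 430.8]
scene0 green [90, 279, 20, 14, 159] [ 99.3 285.4]
scene0 orange [314, 238, 64, 19, 299] [344.  246.2]
scene0 orange [322, 244, 51, 25, 551] [346.4 256.1]
scene0 sheet [582, 67, 39, 10, 84] [601.9  71.8]
scene0 sheet [249, 169, 15, 20, 95] [256.2 178.9]
scene0 sheet [360, 207, 84, 41, 1294] [399.4 228.2]
scene0 sheet [336, 384, 15, 12, 137] [343.  389.1]
scene0 sheet [347, 403, 18, 10, 84] [355.  407.5]
scene0 sheet [186, 427, 14, 12, 131] [192.3 432.4]
scene0 sheet [222, 441, 11, 10, 91] [226.9 445.4]
scene0 sheet [132, 455, 14, 12, 116] [138.6 460.5]
scene0 black [572, 0, 68, 74, 4037] [610.   34.8]
scene0 black [0, 111, 35, 24, 402] [ 19.1 121.1]
scene0 black [18, 147, 13, 27, 71] [ 23.9 159.8]
scene0 black [131, 377, 28, 28, 102] [147.7 394.7]
side0 yellow [425, 215, 16, 8, 81] [432.7 218.8]
side0 orange [256, 232, 45, 29, 182] [279.1 246.7]
side0 black [466, 0, 11, 31, 166] [470.5  13.3]
side0 black [462, 24, 9, 22, 66] [466.5  35. ]
side0 black [453, 49, 14, 60, 194] [459.7  76.8]
side0 black [558, 59, 22, 10, 67] [566.5  64.1]
side0 black [555, 71, 24, 8, 62] [565.   74.9]
side0 black [541, 89, 50, 24, 401] [563.7 103.6]
side0 black [543, 109, 16, 36, 236] [550.7 128.8]
side0 black [334, 196, 17, 10, 61] [341.  200.8]
side0 black [510, 202, 13, 46, 83] [516.4 224.3]
side0 black [378, 251, 21, 15, 104] [386.5 257.7]
side0 black [594, 275, 19, 15, 65] [603.9 282.2]
side0 black [373, 328, 10, 18, 126] [377.1 336.8]
side0 black [0, 345, 62, 81, 1467] [ 23.9 391.2]
```

View pics/cs.png

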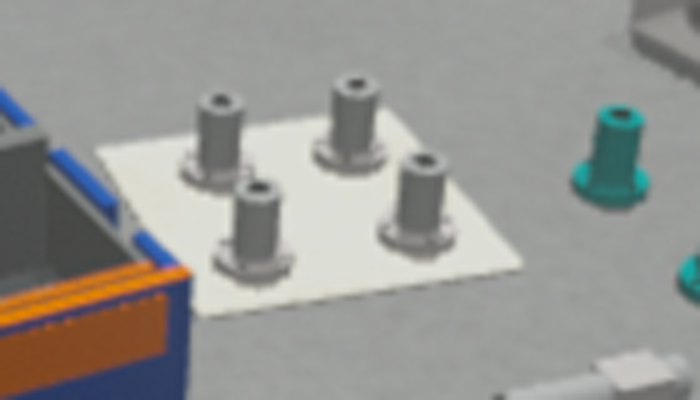

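View pics/cd.png

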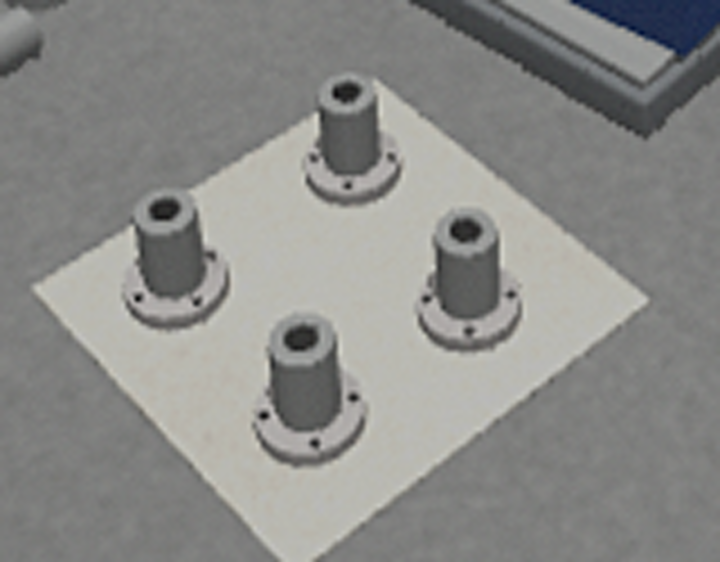

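View pics/ts.png

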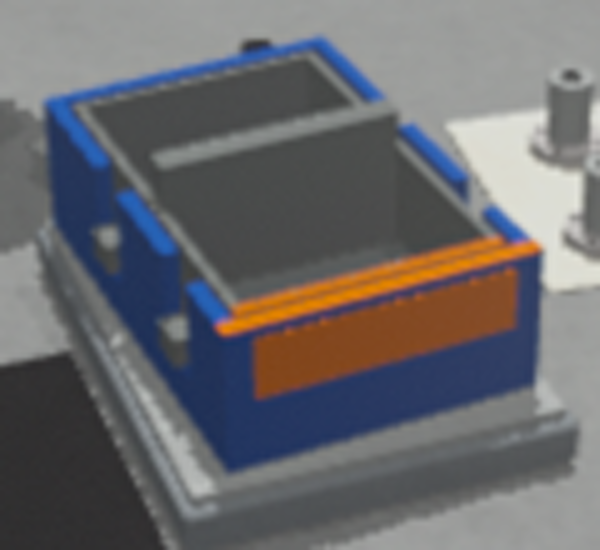

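View pics/td.png

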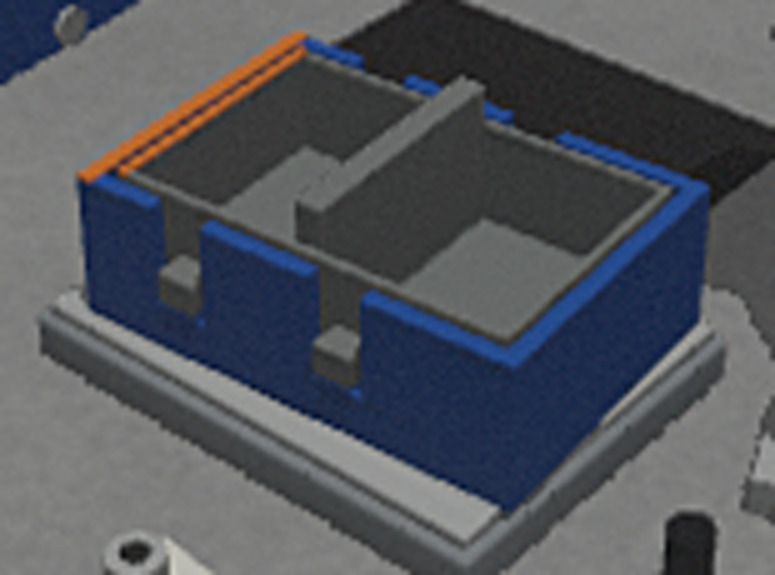

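```bash
python3 - <<'E'
from h import *
s=load('scene0');d=load('side0')
S=lambda u,v,o,f:((u+.5)/f-.5+o[0],(v+.5)/f-.5+o[1])
cs=lambda u,v:S(u,v,(340,185),5); cd=lambda u,v:S(u,v,(190,315),4.5)
ts=lambda u,v:S(u,v,(270,190),5); td=lambda u,v:S(u,v,(240,225),5)
A=[(221,101),(357,84),(262,187),(425,160)];B=[(347,92),(165,209),(465,231),(302,338)]
for a in A: print('S',a,onz(s,*cs(*a),.046).round(4))
for b in B: print('D',b,onz(d,*cd(*b),.046).round(4))
for i,a in enumerate(A):
    for j,b in enumerate(B):
        p,r=tri((s,*cs(*a)),(d,*cd(*b)))
        if max(r)<.006: print(i,j,p.round(4),np.round(r,4))
C=[]
for nm,a,b in (('+-',(220,330),(305,38)),('++',(540,247),(80,178)),('--',(48,102),(708,188)),('-+',(322,40),(515,358))):
    p,r=tri((s,*ts(*a)),(d,*td(*b)));C.append(p);print(nm,p.round(4),np.round(r,4))
    print('   ',onz(s,*ts(*a),.1)[:2].round(4),onz(d,*td(*b),.1)[:2].round(4))
C=np.array(C);print('centre',C.mean(0).round(4)); v=(C[0]+C[1]-C[2]-C[3])/2;print('len',np.linalg.norm(v),'yaw',np.degrees(np.arctan2(v[1],v[0])))
w=(C[1]+C[3]-C[0]-C[2])/2;print('wid',np.linalg.norm(w),np.degrees(np.arctan2(-w[0],w[1])))
for nm,a,b in (('rib-y',(161,163),(475,84)),('rib+y',(389,106),(314,206))):
    p,r=tri((s,*ts(*a)),(d,*td(*b)));print(nm,p.round(4),np.round(r,4))
p,r=tri((s,136.2,271.8),(d,432.7,218.8));print('tare',p.round(4),r,onz(s,136.2,271.8,.045))
print('acc',onz(s,99.3,285.4,.045))
# hub/mats
for uv in ((208,278),(280,262),(313,328),(226,347)): print('mat',onz(s,*uv,.003).round(3))
E
```

```text
S (221, 101) [0.42   0.3034 0.046 ]
S (357, 84) [0.4358 0.3768 0.046 ]
S (262, 187) [0.5047 0.2757 0.046 ]
S (425, 160) [0.518  0.3618 0.046 ]
D (347, 92) [0.5066 0.2717 0.046 ]
D (165, 209) [0.5211 0.3592 0.046 ]
D (465, 231) [0.422  0.3025 0.046 ]
D (302, 338) [0.438  0.3745 0.046 ]
0 2 [0.4214 0.3028 0.0467] [0.0002 0.0002]
1 3 [0.4374 0.3754 0.0472] [0.0002 0.0002]
2 0 [0.506  0.2737 0.0474] [0.001 0.001]
3 1 [0.52   0.3601 0.0474] [0.0001 0.0001]
+- [0.6241 0.0148 0.1003] [0.0008 0.0008]
    [0.6246 0.0155] [0.6243 0.0134]
++ [0.6293 0.1595 0.1011] [0.0003 0.0003]
    [0.6276 0.1602] [0.6306 0.1586]
-- [0.4152 0.0179 0.0997] [0.0012 0.0012]
    [0.4176 0.0182] [0.4148 0.0166]
-+ [0.4188 0.1586 0.1011] [0.0014 0.0014]
    [0.4188 0.16  ] [0.4191 0.1558]
centre [0.5219 0.0877 0.1005]
len 0.20969140969012315 yaw -0.29511073283516887
wid 0.1427576177561627 -1.774079239116752
rib-y [0.5212 0.0318 0.1192] [0.0019 0.0019]
rib+y [0.5218 0.1426 0.1193] [0.0009 0.0009]
tare [ 0.4385 -0.318   0.0444] [np.float64(0.0010407153369182685), np.float64(0.001040715336918378)] [ 0.44100392 -0.31732358  0.045     ]
acc [ 0.45670139 -0.39106712  0.045     ]
mat [ 0.472 -0.177  0.003]
mat [ 0.485 -0.012  0.003]
mat [ 0.718 -0.03   0.003]
mat [ 0.694 -0.194  0.003]
```

```bash
cat >> h.py <<'E'
from scipy.spatial.transform import Rotation as Ro
def pose():
    o=sensors.observe(); q=o['eef_rot']; return o,np.array(o['position']),Ro.from_quat([q[1],q[2],q[3],q[0]])
def to(p,yaw):
    """shift (cm) and turn (deg) in tool axes to reach world p with tool down, tool x at yaw deg"""
    o,x,R=pose(); y=np.radians(yaw)
    X=np.array([np.cos(y),np.sin(y),0]);Z=np.array([0,0,-1.]);T=Ro.from_matrix(np.c_[X,np.cross(Z,X),Z])
    d=R.inv().apply(np.array(p)-x)*100; r=(R.inv()*T).as_rotvec(degrees=True)
    print('t',round(o['t'],2),'at',x.round(4),'F',np.round(o['wrist_force'],1),'grip mm',round(o['grip_width']*92,1),'q',np.degrees(o['joint_positions']).round(0))
    print('DELTA cm',d.round(2),'deg',r.round(1))
E
python3 -c "
from h import *
to([.439,-.318,.085],0)"
```

```text
t 0.15 at [ 0.2306 -0.5262  0.2139] F [-0.1  0.3  0. ] grip mm 91.7 q [-78.   9.  92.  -0.  79. -12.]
DELTA cm [-10.69 -27.44  12.91] deg [ -0.1   0.1 -66.3]
```

Request:
step_arm(deltas=[[[-2, -5, 1, 0, 0, -8, 0], [-4, -9, 3, 0, 0, -16, 0], [-6, -13, 5, 0, 0, -25, 0], [-8, -18, 7, 0, 0, -33, 0], [-9, -22, 9, 0, 0, -42, 0], [-10, -26, 11, 0, 0, -50, 0], [-10.7, -27.4, 12.9, 0, 0, -58.5, 0], [-10.7, -27.4, 12.9, 0, 0, -66.3, 0]]])

```text
t: 0.95
position: [0.4384, -0.3144, 0.0819]
eef_rot: [-0.003, 1.0, 0.004, -0.002]
wrist_force: [-1.2, 0.1, -0.3]
grip_width: 0.329
```

```bash
python3 -c "
from h import *
cap('wrist','w1')
to([.439,-.318,.048],0)"
```

```text
t 1.0 at [ 0.4384 -0.3162  0.0834] F [-0.5  0.1  0.6] grip mm 26.2 q [-49.  12. 104.  -0.  64. -49.]
DELTA cm [0.07 0.19 3.53] deg [-0.2  0.2  0.7]
```

View pics/w1.png

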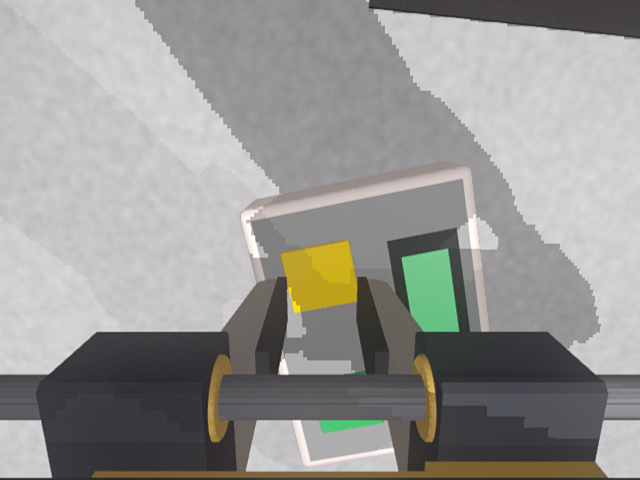

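```bash
python3 -c "
from h import *
c=load('w1')
P=[onz(c,u,v,.045)[:2] for u,v in ((282,253),(349,240),(357,302),(296,312))]
print(np.round(P,4), np.mean(P,0))
print(tri((c,321,276.5),(load('scene0'),136.2,271.8)))
to([.439,-.318,.048],0)"
```

```text
[[ 0.4168 -0.305 ]
 [ 0.451  -0.2978]
 [ 0.4561 -0.3316]
 [ 0.4238 -0.3376]] [ 0.43692701 -0.31797636]
(array([ 0.43699741, -0.31792418,  0.04255543]), [np.float64(0.00042228611259593563), np.float64(0.00042228611259591313)])
t 1.0 at [ 0.4384 -0.3162  0.0834] F [-0.5  0.1  0.6] grip mm 26.2 q [-49.  12. 104.  -0.  64. -49.]
DELTA cm [0.07 0.19 3.53] deg [-0.2  0.2  0.7]
```

The wrist view shows the yellow key at ~(320,277), giving (0.437,-0.318), which agrees with the fixed cameras. I'm descending to just above it.

Request:
step_arm(deltas=[[[0, 0.2, 0, 0, 0, 0, 0], [0, 0.2, 0.5, 0, 0, 0.5, 0], [0, 0.2, 1.5, 0, 0, 0.5, 0], [0, 0.2, 2.5, 0, 0, 0.5, 0], [0, 0.2, 3, 0, 0, 0.5, 0], [0, 0.2, 3.3, 0, 0, 0.5, 0], [0, 0.2, 3.5, 0, 0, 0.5, 0], [0, 0.2, 3.5, 0, 0, 0.5, 0]]])

```text
t: 1.8
position: [0.4386, -0.3207, 0.0504]
eef_rot: [-0.0, 1.0, -0.005, -0.0]
wrist_force: [0.4, -0.8, -0.5]
grip_width: 0.005
```

```bash
python3 -c "
from h import *
to([.438,-.318,.044],0)"
```

```text
t 1.8 at [ 0.4386 -0.3207  0.0504] F [ 0.4 -0.8 -0.5] grip mm 0.5 q [-49.  15. 104.   0.  60. -48.]
DELTA cm [-0.07 -0.27  0.64] deg [-0.   0.  -0.6]
```

Request:
step_arm(deltas=[[[0, -0.2, 0.1, 0, 0, 0, 0], [0, -0.2, 0.2, 0, 0, 0, 0], [0, -0.2, 0.3, 0, 0, 0, 0], [0, -0.2, 0.4, 0, 0, 0, 0], [0, -0.2, 0.45, 0, 0, 0, 0], [0, -0.2, 0.5, 0, 0, 0, 0], [0, -0.2, 0.5, 0, 0, 0, 0], [0, -0.2, 0.5, 0, 0, 0, 0]]])

```text
t: 2.6
position: [0.4387, -0.3188, 0.0456]
eef_rot: [0.0, 1.0, -0.005, 0.0]
wrist_force: [-0.5, -0.3, -0.2]
grip_width: 0.005
```

Request:
step_arm(deltas=[[[0, 0, 0.05, 0, 0, 0, 0], [0, 0, 0.1, 0, 0, 0, 0], [0, 0, 0.1, 0, 0, 0, 0], [0, 0, 0.15, 0, 0, 0, 0], [0, 0, 0.15, 0, 0, 0, 0], [0, 0, 0.2, 0, 0, 0, 0], [0, 0, 0.2, 0, 0, 0, 0], [0, 0, 0.2, 0, 0, 0, 0]]])

```text
t: 3.4
position: [0.4388, -0.3189, 0.044]
eef_rot: [0.0, 1.0, -0.005, 0.0]
wrist_force: [-0.9, 0.4, 4.9]
grip_width: 0.005
```

Request:
step_arm(deltas=[[[0, 0, 0.03, 0, 0, 0, 0], [0, 0, 0.05, 0, 0, 0, 0], [0, 0, 0.05, 0, 0, 0, 0], [0, 0, 0.05, 0, 0, 0, 0], [0, 0, 0.05, 0, 0, 0, 0], [0, 0, 0.05, 0, 0, 0, 0], [0, 0, 0.05, 0, 0, 0, 0], [0, 0, 0.05, 0, 0, 0, 0]]])

```text
t: 4.2
position: [0.4388, -0.3189, 0.0436]
eef_rot: [0.0, 1.0, -0.005, -0.0]
wrist_force: [-2.0, 1.4, 6.4]
grip_width: 0.003
```

```bash
python3 -c "
from h import *
cap('scene','s2')
to([.5215,.0872,.25],-1)
c=load('s2'); cv2.imwrite('pics/s2c.png',cv2.resize(c['image'][240:340,60:200],None,fx=5,fy=5)[:,:,::-1])"
```

```text
t 4.25 at [ 0.4388 -0.3189  0.0436] F [-1.7  1.7  7.1] grip mm 0.4 q [-49.  16. 105.  -0.  60. -48.]
DELTA cm [  7.88 -40.68 -20.64] deg [ 0.  -0.   0.5]
```

View pics/s2c.png

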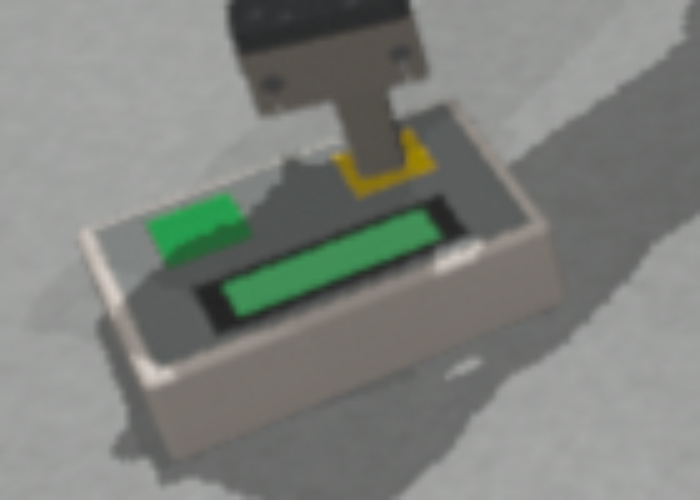

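The push held 6.4–7.1 N on the yellow key, with the fingertip on it in the scene crop. Next I lift off and move over the carrier with the jaws open.

Request:
step_arm(deltas=[[[0, 0, -3, 0, 0, 0, 9], [0.5, -4, -8, 0, 0, 0, 9], [1.5, -8, -13, 0, 0, 0, 9], [2.5, -13, -18, 0, 0, 0, 9], [3.5, -18, -21, 0, 0, 0, 9], [4.5, -23, -21, 0, 0, 0, 9], [5.5, -28, -21, 0, 0, 0, 9], [6.5, -33, -21, 0, 0, 0.5, 9]]])

```text
t: 5.05
position: [0.4966, -0.0399, 0.2493]
eef_rot: [0.0, 1.0, -0.01, 0.001]
wrist_force: [1.6, -0.4, 0.4]
grip_width: 0.674
```

```bash
python3 -c "
from h import *
cap('wrist','w2')
to([.5215,.0872,.25],-1)"
```

```text
t 5.1 at [ 0.4974 -0.0328  0.2496] F [-1.3  5.2  0.8] grip mm 66.8 q [-18.  -4. 101.   0.  83. -17.]
DELTA cm [  2.25 -12.03   0.02] deg [-0.3 -0.2  0.2]
```

View pics/w2.png

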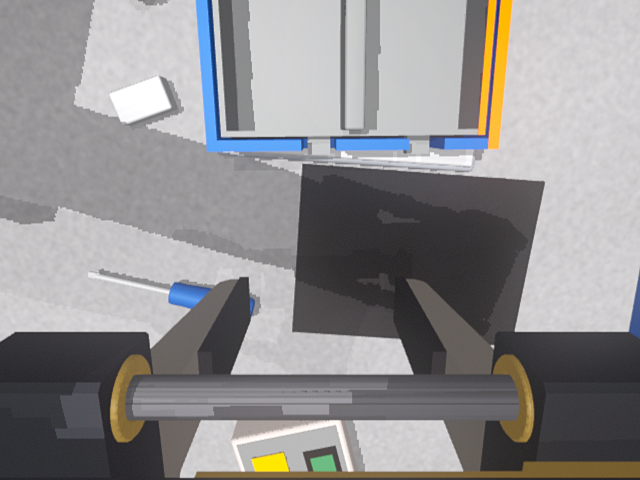

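The wrist view shows the empty mat at ~(420,250) and the rib's near end at ~(355,125). The tote is nearly square to the tool. I'll finish the move over the rib.

Request:
step_arm(deltas=[[[0.5, -2, 0, 0, 0, 0, 9], [1, -5, 0, 0, 0, 0, 9], [1.5, -8, 0, 0, 0, 0, 9], [2, -10.5, 0, 0, 0, 0, 9], [2.2, -12, 0, 0, 0, 0, 9], [2.2, -12, 0, 0, 0, 0, 9], [2.2, -12, 0, 0, 0, 0, 9], [2.2, -12, 0, 0, 0, 0, 9]]])

```text
t: 5.9
position: [0.5201, 0.0769, 0.2481]
eef_rot: [0.0, 1.0, -0.01, -0.0]
wrist_force: [0.3, -0.0, 0.4]
grip_width: 0.976
```

```bash
python3 -c "
from h import *
cap('wrist','w3')
to([.5215,.0872,.11],-1)"
```

```text
t 5.95 at [0.5201 0.0769 0.2482] F [0.2 0.  0.3] grip mm 90.3 q [-5.  0. 97. -0. 83. -4.]
DELTA cm [ 0.12 -1.03 13.82] deg [ 0.   0.  -0.1]
```

View pics/w3.png

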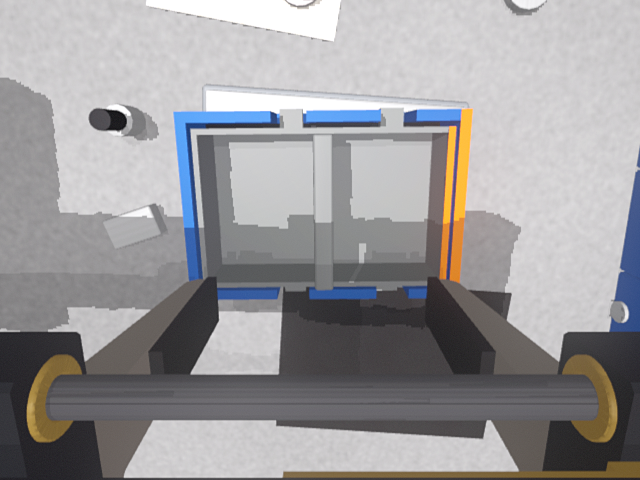

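```bash
python3 -c "
from h import *
c=load('w3')
for n,u,v,z in (('rimL',175,113,.1),('rimR',472,110,.1),('Lw',190,278,.1),('Rw',461,278,.1),('rib',314,135,.12),('rib',331.5,135,.12),('rib',315,290,.12),('rib',333,290,.12),('ribEndcam2',322.7,135,.12)): print(n,onz(c,u,v,z).round(4))
# two wrist views rib -y end
w2=load('w2');print(tri((w2,355,129),(c,324,290)))
print(proj(w2,[.5215,.0335,.12]),proj(c,[.5215,.0335,.12]))
"
```

```text
rimL [0.4144 0.1619 0.1   ]
rimR [0.6297 0.1597 0.1   ]
Lw [0.4129 0.0354 0.1   ]
Rw [0.6297 0.031  0.1   ]
rib [0.5151 0.1446 0.12  ]
rib [0.5272 0.1443 0.12  ]
rib [0.5131 0.0309 0.12  ]
rib [0.5267 0.0306 0.12  ]
ribEndcam2 [0.5211 0.1444 0.12  ]
(array([0.52008643, 0.03111037, 0.12100864]), [np.float64(0.00015995542223957174), np.float64(0.0001599554222395931)])
[356.71002866 125.33109909] [326.01537744 286.54589144]
```

Request:
step_arm(deltas=[[[0.1, -1, 1, 0, 0, -0.4, 9], [0.1, -1.1, 4, 0, 0, -0.4, 9], [0.1, -1.1, 8, 0, 0, -0.4, 9], [0.1, -1.1, 11, 0, 0, -0.4, 9], [0.1, -1.1, 14, 0, 0, -0.4, 9], [0.1, -1.1, 15.5, 0, 0, -0.4, 9], [0.1, -1.1, 16.2, 0, 0, -0.4, 9], [0.1, -1.1, 16.3, 0, 0, -0.4, 6]]])

```text
t: 6.75
position: [0.5206, 0.0891, 0.0842]
eef_rot: [-0.0, 1.0, -0.006, -0.001]
wrist_force: [0.2, -0.5, 0.5]
grip_width: 0.913
```

Request:
step_arm(deltas=[[[0, 0, 0, 0, 0, 0, 4], [0, 0, 0, 0, 0, 0, 2.5], [0, 0, 0, 0, 0, 0, 1], [0, 0, 0, 0, 0, 0, 0.5], [0, 0, 0, 0, 0, 0, 0.5], [0, 0, 0, 0, 0, 0, 0.5], [0, 0, 0, 0, 0, 0, 0.5], [0, 0, 0, 0, 0, 0, 0.5]]])

```text
t: 7.55
position: [0.5213, 0.089, 0.0852]
eef_rot: [-0.0, 1.0, -0.006, -0.0]
wrist_force: [0.4, -0.3, 0.3]
grip_width: 0.219
```

```bash
python3 -c "
from h import *
to([.5206,.0876,.085],-.6)"
```

```text
t 7.55 at [0.5213 0.089  0.0852] F [ 0.4 -0.3  0.3] grip mm 20.1 q [ -3.  10. 106.   0.  64.  -3.]
DELTA cm [-0.07  0.14  0.02] deg [-0.   0.  -0.1]
```

Request:
step_arm(deltas=[[[0, 0, 0, 0, 0, 0, 0.5], [0, 0, 0, 0, 0, 0, 0.5], [0, 0, 0, 0, 0, 0, 0.5], [0, 0, -0.3, 0, 0, 0, 0.5], [0, 0, -0.8, 0, 0, 0, 0.5], [0, 0, -1.5, 0, 0, 0, 0.5], [0, 0, -2.5, 0, 0, 0, 0.5], [0, 0, -3.5, 0, 0, 0, 0.5]]])

```text
t: 8.35
position: [0.5214, 0.089, 0.1212]
eef_rot: [-0.0, 1.0, -0.006, 0.0]
wrist_force: [-0.3, -0.3, -4.3]
grip_width: 0.15
```

Request:
step_arm(deltas=[[[0, 0, -1.5, 0, 0, 0, 0.5], [0, 0, -3, 0, 0, 0, 0.5], [0, 0, -4.5, 0, 0, 0, 0.5], [0, 0, -6, 0, 0, 0, 0.5], [0, 0, -7.5, 0, 0, 0, 0.5], [0, 0, -8.5, 0, 0, 0, 0.5], [0, 0, -9, 0, 0, 0, 0.5], [0, 0, -9, 0, 0, 0, 0.5]]])

```text
t: 9.15
position: [0.5217, 0.089, 0.2109]
eef_rot: [0.0, 1.0, -0.006, 0.001]
wrist_force: [0.2, 0.0, -3.9]
grip_width: 0.152
```

```bash
python3 -c "
from h import *
cap('side','d4');c=cap('wrist','w4')
to([.592,-.105,.205],15)"
```

```text
t 9.25 at [0.5209 0.089  0.2095] F [-0.6 -0.7 -3.5] grip mm 13.9 q [-3.  2. 99. -0. 78. -3.]
DELTA cm [ 7.33 19.32  0.44] deg [ -0.    0.1 -15.7]
```

View pics/d4.png

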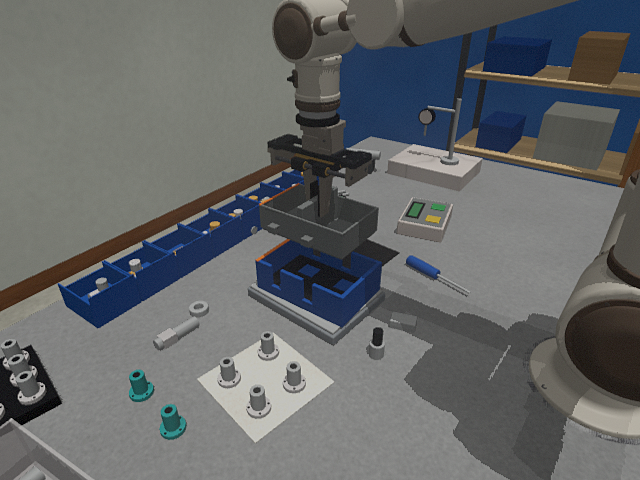

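The carrier is clear of the base, which stayed on the scale (side view, base ~(320,285)). The hubs haven't moved. Next it goes to the mat.

Request:
step_arm(deltas=[[[1, 2, 0, 0, 0, -2, 0.5], [2, 5, 0, 0, 0, -4, 0.5], [3, 8, 0, 0, 0, -6, 0.5], [4.2, 11, 0, 0, 0, -9, 0.5], [5.3, 14, 0, 0, 0, -11, 0.5], [6.3, 17, 0, 0, 0, -13, 0.5], [7, 18.8, 0, 0, 0, -15, 0.5], [7.3, 19.3, 0, 0, 0, -15.6, 0.5]]])

```text
t: 10.05
position: [0.5919, -0.1067, 0.2089]
eef_rot: [-0.0, 0.992, 0.129, -0.001]
wrist_force: [1.0, 1.4, -4.1]
grip_width: 0.152
```

Request:
step_arm(deltas=[[[0, 0, 1, 0, 0, 0, 0.5], [0, 0, 3, 0, 0, 0, 0.5], [0, 0, 6, 0, 0, 0, 0.5], [0, 0, 9, 0, 0, 0, 0.5], [0, 0, 12, 0, 0, 0, 0.5], [0, 0, 14, 0, 0, 0, 0.5], [0, 0, 15, 0, 0, 0, 0.5], [0, 0, 15.5, 0, 0, 0, 0.5]]])

```text
t: 10.85
position: [0.5911, -0.1034, 0.0537]
eef_rot: [-0.001, 0.991, 0.13, -0.001]
wrist_force: [0.2, -0.1, -3.0]
grip_width: 0.151
```

```bash
python3 -c "
from h import *
to([.592,-.105,.043],15)
cap('scene','s5')"
```

```text
t 10.85 at [ 0.5911 -0.1034  0.0537] F [ 0.2 -0.1 -3. ] grip mm 13.9 q [-21.  23.  94.   0.  63. -36.]
DELTA cm [0.05 0.18 1.07] deg [-0.1  0.1 -0. ]
```

View pics/s5.png

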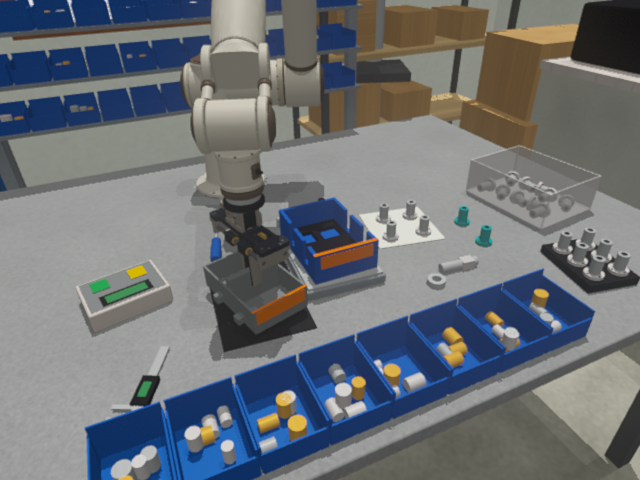

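Request:
step_arm(deltas=[[[0.2, 0.4, 0, 0, 0, 0, 0.5], [0.2, 0.8, 0, 0, 0, 0, 0.5], [0.2, 1, 0.3, 0, 0, 0, 0.5], [0.2, 1, 0.5, 0, 0, 0, 0.5], [0.2, 1, 0.7, 0, 0, 0, 0.5], [0.2, 1, 0.9, 0, 0, 0, 0.5], [0.2, 1, 1, 0, 0, 0, 0.5], [0.2, 1, 1.05, 0, 0, 0, 0.5]]])

```text
t: 11.7
position: [0.5965, -0.1138, 0.0444]
eef_rot: [-0.0, 0.991, 0.13, -0.0]
wrist_force: [-0.5, 1.0, -3.2]
grip_width: 0.15
```

Request:
step_arm(deltas=[[[0, 0, 0.05, 0, 0, 0, 0.5], [0, 0, 0.1, 0, 0, 0, 0.5], [0, 0, 0.15, 0, 0, 0, 0.5], [0, 0, 0.2, 0, 0, 0, 0.5], [0, 0, 0.2, 0, 0, 0, 0.5], [0, 0, 0.2, 0, 0, 0, 0.5], [0, 0, 0.2, 0, 0, 0, 0.5], [0, 0, 0.2, 0, 0, 0, 0.5]]])

```text
t: 12.5
position: [0.5968, -0.114, 0.0432]
eef_rot: [0.0, 0.991, 0.13, 0.0]
wrist_force: [-3.5, 0.6, 3.7]
grip_width: 0.15
```

Request:
step_arm(deltas=[[[0, 0, 0, 0, 0, 0, 3], [0, 0, 0, 0, 0, 0, 5], [0, 0, -0.5, 0, 0, 0, 5], [0, 0, -3, 0, 0, 0, 5], [0, 0, -8, 0, 0, 0, 5], [0, 0, -13, 0, 0, 0, 5], [0, 0, -18, 0, 0, 0, 5], [0, 0, -21, 0, 0, 0, 5]]])

```text
t: 13.3
position: [0.5982, -0.1145, 0.2583]
eef_rot: [0.002, 0.991, 0.13, 0.003]
wrist_force: [0.2, 0.2, 0.4]
grip_width: 0.545
```

```bash
python3 -c "
from h import *
cap('scene','s6')
to([.50,.1,.26],0)"
```

```text
t 13.35 at [ 0.6001 -0.1152  0.263 ] F [ 1.4 -0.5  4. ] grip mm 49.8 q [-22.  12.  83.   0.  84. -37.]
DELTA cm [ -4.11 -23.38   0.05] deg [ 0.4 -0.7 15. ]
```

View pics/s6.png

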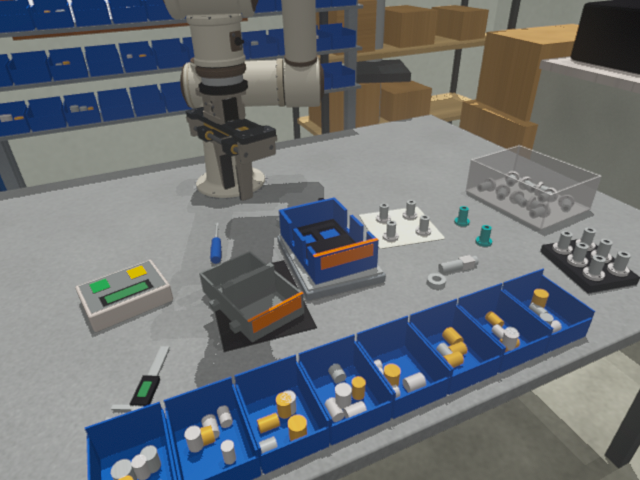

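The carrier stands on the mat (scene ~(255,295)) and the base is still on the scale. I'm moving above the base to measure its pockets.

Request:
step_arm(deltas=[[[-0.5, -3, 0, 0, 0, 2, 5], [-1.2, -7, 0, 0, 0, 4, 5], [-2, -11, 0, 0, 0, 7, 5], [-2.8, -15, 0, 0, 0, 10, 5], [-3.5, -19, 0, 0, 0, 12, 5], [-3.9, -22, 0, 0, 0, 14, 5], [-4.1, -23.4, 0, 0, 0, 15, 5], [-4.1, -23.4, 0, 0, 0, 15, 5]]])

```text
t: 14.15
position: [0.4961, 0.1031, 0.2529]
eef_rot: [-0.0, 1.0, 0.001, 0.0]
wrist_force: [-0.4, -0.3, 0.4]
grip_width: 0.546
```

```bash
python3 -c "
from h import *
cap('wrist','w6')
to([.506,.274,.13],0)"
```

```text
t 14.2 at [0.4966 0.1019 0.2528] F [ 0.9 -0.2  0.1] grip mm 50.1 q [-2. -3. 99. -0. 83. -2.]
DELTA cm [  0.95 -17.21  12.28] deg [ 0.  -0.   0.1]
```

View pics/w6.png

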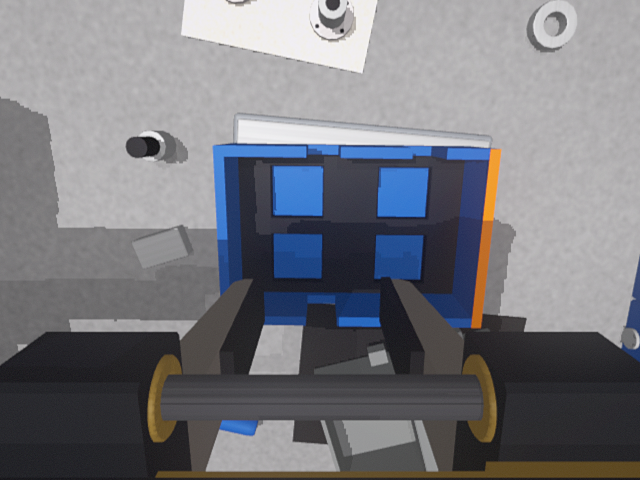

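```bash
python3 -c "
from h import *
c=load('w6')
for u,v in ((297.5,191),(403,192),(297.5,256),(399,257)): print(onz(c,u,v,.042).round(4))
for u,v in ((214,146),(500,150),(221,326),(481,327)): print('rim',onz(c,u,v,.1).round(4))
"
```

```text
[0.4734 0.1207 0.042 ]
[0.5692 0.1199 0.042 ]
[0.4726 0.0592 0.042 ]
[0.5685 0.0583 0.042 ]
rim [0.4144 0.1624 0.1   ]
rim [0.6294 0.1598 0.1   ]
rim [0.4111 0.0153 0.1   ]
rim [0.6289 0.0146 0.1   ]
```

Request:
step_arm(deltas=[[[0.2, -3, 0, 0, 0, 0, 5], [0.5, -7, 1, 0, 0, 0, 5], [0.8, -11, 3, 0, 0, 0, 5], [1, -14, 6, 0, 0, 0, 5], [1, -16, 8, 0, 0, 0, 5], [1, -17.2, 10, 0, 0, 0, 5], [1, -17.2, 11.5, 0, 0, 0, 5], [1, -17.2, 11.5, 0, 0, 0, 5]]])

```text
t: 15.0
position: [0.5057, 0.272, 0.135]
eef_rot: [0.001, 1.0, -0.001, -0.002]
wrist_force: [-0.5, 0.1, 0.1]
grip_width: 0.542
```

```bash
python3 -c "
from h import *
cap('wrist','w7')
to([.506,.274,.016],0)"
```

```text
t 15.05 at [0.5067 0.2722 0.1368] F [ 0.3 -0.2 -0.2] grip mm 50.3 q [16. 13. 96. -0. 71. 16.]
DELTA cm [-0.05 -0.19 12.08] deg [ 0.1  0.1 -0.1]
```

View pics/w7.png

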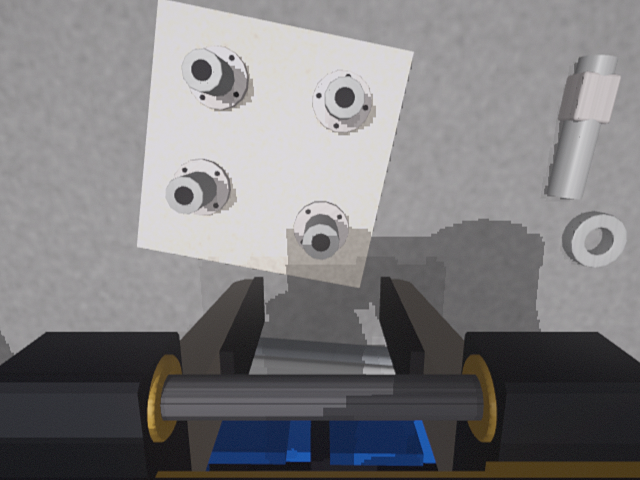

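```bash
python3 -c "
from h import *
c=load('w7')
for u,v in ((320.5,242),(345,97),(184,195),(201,70)): print(onz(c,u,v,.046).round(4))
print(tri((c,320.5,242),(load('scene0'),392.4,222.3)))
"
```

```text
[0.5036 0.2735 0.046 ]
[0.5182 0.3613 0.046 ]
[0.4189 0.3037 0.046 ]
[0.4348 0.3763 0.046 ]
(array([0.50472515, 0.27485363, 0.04596468]), [np.float64(0.0017509337235433666), np.float64(0.0017509337235433293)])
```

The wrist view shows all four hubs standing, the nearest with its bore at (320,242), giving (0.505,0.274) at 46 mm. That agrees, so I'm going down to grasp it.

Request:
step_arm(deltas=[[[-0.1, -0.2, 1, 0, 0, 0, 5], [-0.1, -0.2, 4, 0, 0, 0, 5], [-0.1, -0.2, 7, 0, 0, 0, 5], [-0.1, -0.2, 10, 0, 0, 0, 5], [-0.1, -0.2, 11.5, 0, 0, 0, 5], [-0.1, -0.2, 12, 0, 0, 0, 5], [-0.1, -0.2, 12, 0, 0, 0, 4], [-0.1, -0.2, 12, 0, 0, 0, 3]]])

```text
t: 15.85
position: [0.5073, 0.2759, 0.0194]
eef_rot: [-0.0, 1.0, -0.0, 0.001]
wrist_force: [-0.9, -0.3, -0.5]
grip_width: 0.391
```

Request:
step_arm(deltas=[[[0, 0, 0, 0, 0, 0, 1.5], [0, 0, 0, 0, 0, 0, 1.5], [0, 0, 0, 0, 0, 0, 1.5], [0, 0, 0, 0, 0, 0, 1.5], [0, 0, -0.5, 0, 0, 0, 1.5], [0, 0, -2, 0, 0, 0, 1.5], [0, 0, -5, 0, 0, 0, 1.5], [0, 0, -9, 0, 0, 0, 1.5]]])

```text
t: 16.65
position: [0.5041, 0.275, 0.1076]
eef_rot: [0.001, 1.0, -0.0, -0.002]
wrist_force: [0.4, -0.6, -0.6]
grip_width: 0.254
```

```bash
python3 -c "
from h import *
to([.570,.119,.15],-.6)"
```

```text
t 16.65 at [0.5041 0.275  0.1076] F [ 0.4 -0.6 -0.6] grip mm 23.3 q [17. 15. 97. -0. 68. 17.]
DELTA cm [ 6.58 15.6  -4.25] deg [0.1 0.2 0.6]
```

Request:
step_arm(deltas=[[[0, 1, -3, 0, 0, 0, 1.5], [1, 3, -4.2, 0, 0, 0, 1.5], [2, 6, -4.2, 0, 0, 0, 1.5], [3.5, 9, -4.2, 0, 0, 0, 1.5], [5, 12, -4.2, 0, 0, 0.5, 1.5], [6, 14.5, -4.2, 0, 0, 0.6, 1.5], [6.6, 15.6, -4.2, 0, 0, 0.6, 1.5], [6.6, 15.6, -4.2, 0, 0, 0.6, 1.5]]])

```text
t: 17.45
position: [0.5722, 0.1185, 0.1503]
eef_rot: [-0.0, 1.0, -0.007, 0.0]
wrist_force: [0.8, 0.1, -1.2]
grip_width: 0.254
```

```bash
python3 -c "
from h import *
cap('wrist','w8')
to([.570,.119,.053],-.6)"
```

```text
t 17.5 at [0.5717 0.1197 0.1501] F [ 0.3  0.1 -1.3] grip mm 23.3 q [-0. 14. 94.  0. 73.  1.]
DELTA cm [-0.17  0.07  9.71] deg [-0.  -0.  -0.1]
```

View pics/w8.png

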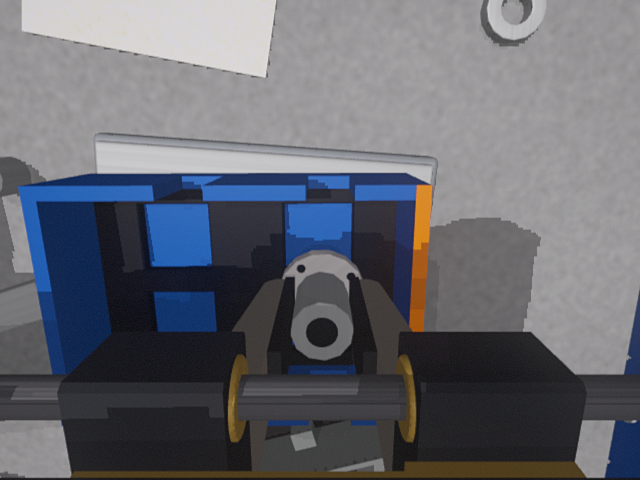

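The hub is upright in the jaws (flange ~(322,275)) and lines up with its pocket at ~(318,235). Now lowering it.

Request:
step_arm(deltas=[[[-0.15, 0, 1, 0, 0, 0, 1.5], [-0.15, 0, 3, 0, 0, 0, 1.5], [-0.15, 0, 5, 0, 0, 0, 1.5], [-0.15, 0, 7, 0, 0, 0, 1.5], [-0.15, 0, 8, 0, 0, 0, 1.5], [-0.15, 0, 8.5, 0, 0, 0, 1.5], [-0.15, 0, 8.5, 0, 0, 0, 1.5], [-0.15, 0, 8.5, 0, 0, 0, 1.5]]])

```text
t: 18.3
position: [0.5708, 0.1198, 0.0656]
eef_rot: [-0.0, 1.0, -0.005, 0.001]
wrist_force: [0.2, -0.7, -1.7]
grip_width: 0.253
```

```bash
python3 -c "
from h import *
to([.570,.119,.051],-.6)"
```

```text
t 18.3 at [0.5708 0.1198 0.0656] F [ 0.2 -0.7 -1.7] grip mm 23.3 q [-0. 19. 97.  0. 63.  1.]
DELTA cm [-0.08  0.08  1.46] deg [-0.  -0.1 -0. ]
```

Request:
step_arm(deltas=[[[-0.1, 0.1, 0.3, 0, 0, 0, 1.5], [-0.1, 0.1, 0.6, 0, 0, 0, 1.5], [-0.1, 0.1, 0.9, 0, 0, 0, 1.5], [-0.1, 0.1, 1.1, 0, 0, 0, 1.5], [-0.1, 0.1, 1.3, 0, 0, 0, 1.5], [-0.1, 0.1, 1.4, 0, 0, 0, 1.5], [-0.1, 0.1, 1.5, 0, 0, 0, 1.5], [-0.1, 0.1, 1.5, 0, 0, 0, 1.5]]])

```text
t: 19.1
position: [0.5692, 0.1186, 0.0521]
eef_rot: [0.0, 1.0, -0.005, -0.0]
wrist_force: [-8.2, -0.3, 15.8]
grip_width: 0.252
```

Request:
step_arm(deltas=[[[0, 0, -0.1, 0, 0, 0, 2], [0, 0, -0.1, 0, 0, 0, 3], [0, 0, -0.1, 0, 0, 0, 4.5], [0, 0, -0.1, 0, 0, 0, 4.5], [0, 0, -2, 0, 0, 0, 4.5], [0, 0, -5, 0, 0, 0, 4.5], [0, 0, -9, 0, 0, 0, 4.5], [0, 0, -12, 0, 0, 0, 4.5]]])

```text
t: 19.9
position: [0.5697, 0.1184, 0.1717]
eef_rot: [0.0, 1.0, -0.006, 0.001]
wrist_force: [0.5, -0.9, -0.4]
grip_width: 0.484
```

```bash
python3 -c "
from h import *
cap('wrist','w9');cap('scene','s9')
to([.519,.3605,.135],0)"
```

```text
t 20.0 at [0.5726 0.1185 0.1751] F [-0.6  0.3 -0.5] grip mm 45.2 q [-0. 12. 93. -0. 75.  1.]
DELTA cm [ -5.67 -24.14   3.95] deg [ 0.  -0.6 -0.6]
```

View pics/w9.png

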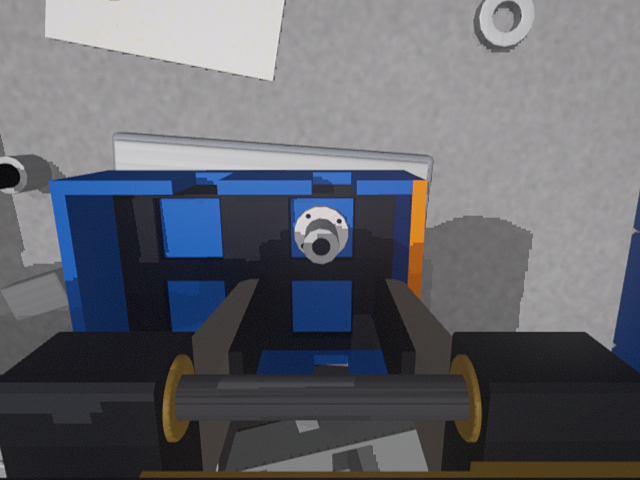

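View pics/s9.png

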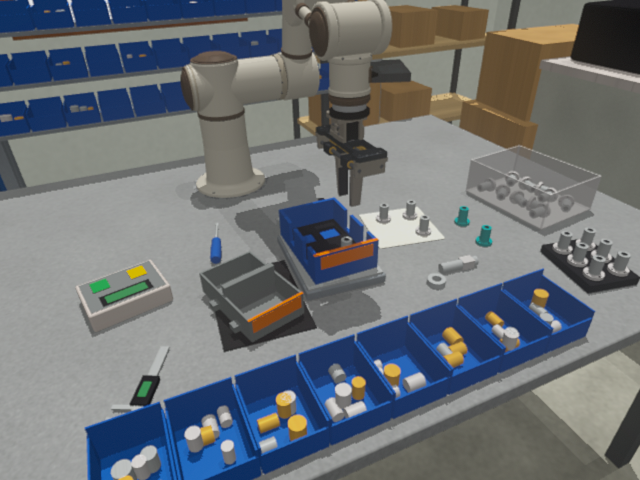

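The first hub is seated in its pocket (wrist (321,238)) and the other three are where they were. On to the next.

Request:
step_arm(deltas=[[[-1, -4, 0, 0, 0, 0, 5], [-2, -8, 0, 0, 0, 0, 5], [-3, -12, 0, 0, 0, 0, 5], [-4, -16, 1, 0, 0, 0, 5], [-5, -20, 2, 0, 0, 0, 5], [-5.6, -23, 3, 0, 0, 0, 5], [-5.7, -24.1, 4, 0, 0, 0, 5], [-5.7, -24.1, 4, 0, 0, 0, 5]]])

```text
t: 20.8
position: [0.513, 0.3603, 0.1266]
eef_rot: [0.001, 1.0, -0.005, -0.002]
wrist_force: [-0.4, -0.1, -0.2]
grip_width: 0.547
```

```bash
python3 -c "
from h import *
c=cap('wrist','w10')
g=cv2.cvtColor(c['image'],cv2.COLOR_RGB2GRAY);m=cv2.inRange(g,0,55)
n,l,s,ce=cv2.connectedComponentsWithStats(m[:300,:])
for i in range(1,n):
    if 60<s[i,4]<900: print(s[i].tolist(),ce[i].round(1),onz(c,*ce[i],.046).round(4))
to([.519,.3605,.016],0)"
```

```text
[330, 26, 15, 21, 71] [339.3  34.3] [0.5225 0.4814 0.046 ]
[316, 48, 37, 20, 220] [332.5  60.7] [0.5187 0.468  0.046 ]
[505, 52, 20, 21, 341] [514.4  62. ] [0.6197 0.4663 0.046 ]
[380, 277, 21, 23, 334] [387.9 289.6] [0.5535 0.3322 0.046 ]
t 20.85 at [0.5141 0.3594 0.1278] F [-0.2 -0.4 -0.5] grip mm 50.3 q [24. 21. 87. -0. 72. 25.]
DELTA cm [ 0.52 -0.14 11.18] deg [ 0.1  0.2 -0.6]
```

View pics/w10.png

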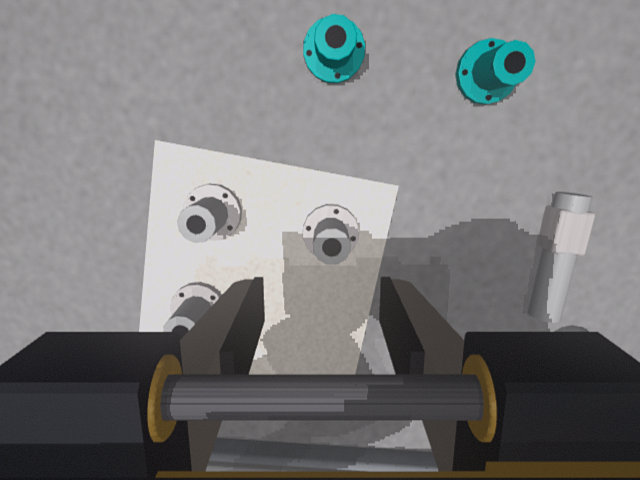

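```bash
python3 -c "
from h import *
c=load('w10')
for u,v in ((332,247),(196,225)): print(onz(c,u,v,.046).round(4))"
```

```text
[0.5181 0.3607 0.046 ]
[0.435  0.3753 0.046 ]
```

Request:
step_arm(deltas=[[[0.4, -0.1, 1, 0, 0, -0.6, 5], [0.4, -0.1, 4, 0, 0, -0.6, 5], [0.4, -0.1, 7, 0, 0, -0.6, 5], [0.4, -0.1, 9.5, 0, 0, -0.6, 5], [0.4, -0.1, 10.7, 0, 0, -0.6, 5], [0.4, -0.1, 11.1, 0, 0, -0.6, 5], [0.4, -0.1, 11.1, 0, 0, -0.6, 5], [0.4, -0.1, 11.1, 0, 0, -0.6, 3.5]]])

```text
t: 21.65
position: [0.5203, 0.3614, 0.0204]
eef_rot: [-0.001, 1.0, -0.001, 0.001]
wrist_force: [-0.6, 0.6, -0.2]
grip_width: 0.478
```

Request:
step_arm(deltas=[[[0, 0, 0, 0, 0, 0, 1.5], [0, 0, 0, 0, 0, 0, 1.5], [0, 0, 0, 0, 0, 0, 1.5], [0, 0, 0, 0, 0, 0, 1.5], [0, 0, 0, 0, 0, 0, 1.5], [0, 0, 0, 0, 0, 0, 1.5], [0, 0, 0, 0, 0, 0, 1.5], [0, 0, 0, 0, 0, 0, 1.5]]])

```text
t: 22.45
position: [0.5194, 0.3614, 0.0195]
eef_rot: [-0.0, 1.0, -0.0, 0.001]
wrist_force: [-1.7, -0.4, 5.5]
grip_width: 0.255
```

Request:
step_arm(deltas=[[[0, 0, -1, 0, 0, 0, 1.5], [0, 0, -4, 0, 0, 0, 1.5], [0, 0, -8, 0, 0, 0, 1.5], [0, 0, -12, 0, 0, 0, 1.5], [0, 1, -13, 0, 0, 0, 1.5], [0, 4, -13.5, 0, 0, 0, 1.5], [0, 8, -13.5, 0, 0, 0, 1.5], [0, 12, -13.5, 0, 0, 0, 1.5]]])

```text
t: 23.25
position: [0.5177, 0.2395, 0.1525]
eef_rot: [0.0, 1.0, 0.0, -0.001]
wrist_force: [0.4, -1.4, -0.4]
grip_width: 0.258
```

```bash
python3 -c "
from h import *
to([.474,.120,.15],-.6)"
```

```text
t 23.25 at [0.5177 0.2395 0.1525] F [ 0.4 -1.4 -0.4] grip mm 23.8 q [13. 12. 96. -0. 73. 13.]
DELTA cm [-4.38 11.95  0.27] deg [0.  0.1 0.6]
```

Request:
step_arm(deltas=[[[-0.5, 2, 0, 0, 0, 0, 1.5], [-1.5, 5, 0, 0, 0, 0.5, 1.5], [-3, 8, 0, 0, 0, 0.6, 1.5], [-4, 11, 0, 0, 0, 0.6, 1.5], [-4.4, 12, 0, 0, 0, 0.6, 1.5], [-4.4, 12, 0, 0, 0, 0.6, 1.5], [-4.4, 12, 0, 0, 0, 0.6, 1.5], [-4.4, 12, 1, 0, 0, 0.6, 1.5]]])

```text
t: 24.05
position: [0.4762, 0.122, 0.1446]
eef_rot: [-0.0, 1.0, -0.005, 0.002]
wrist_force: [1.2, 0.3, -0.8]
grip_width: 0.256
```

```bash
python3 -c "
from h import *
cap('wrist','w11')
to([.474,.120,.0525],-.6)"
```

```text
t 24.1 at [0.4743 0.122  0.1418] F [-0.9 -0.1 -2.3] grip mm 23.3 q [  0.   0. 109.   0.  70.   1.]
DELTA cm [-0.02  0.2   8.93] deg [-0.   0.1  0. ]
```

View pics/w11.png

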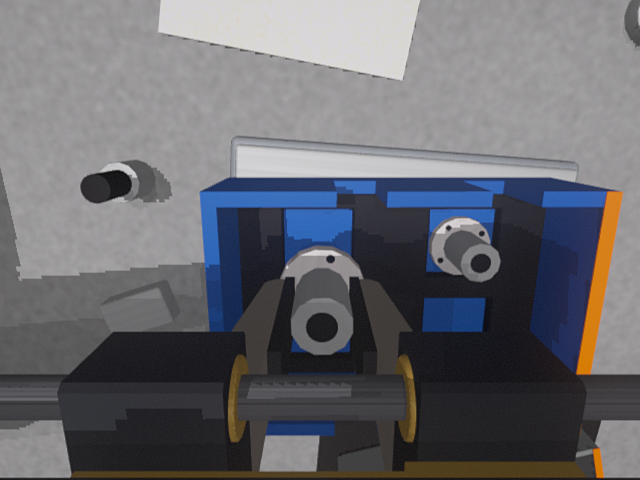

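The hub is upright over the near-left pocket (flange ~(320,270)) and well lined up. Now lowering it.

Request:
step_arm(deltas=[[[0, 0.2, 1, 0, 0, 0, 1.5], [0, 0.2, 3, 0, 0, 0, 1.5], [0, 0.2, 5, 0, 0, 0, 1.5], [0, 0.2, 6.5, 0, 0, 0, 1.5], [0, 0.2, 7.3, 0, 0, 0, 1.5], [0, 0.2, 7.6, 0, 0, 0, 1.5], [0, 0.2, 7.8, 0, 0, 0, 1.5], [0, 0.2, 7.8, 0, 0, 0, 1.5]]])

```text
t: 24.9
position: [0.4751, 0.1192, 0.0661]
eef_rot: [-0.0, 1.0, -0.006, 0.0]
wrist_force: [0.1, -0.4, -0.3]
grip_width: 0.254
```

```bash
python3 -c "
from h import *
to([.474,.120,.0525],-.6)"
```

```text
t 24.9 at [0.4751 0.1192 0.0661] F [ 0.1 -0.4 -0.3] grip mm 23.4 q [ -0.   6. 112.   0.  61.   1.]
DELTA cm [-0.11 -0.08  1.36] deg [-0. -0. -0.]
```

Request:
step_arm(deltas=[[[-0.1, -0.1, 0.3, 0, 0, 0, 1.5], [-0.1, -0.1, 0.6, 0, 0, 0, 1.5], [-0.1, -0.1, 0.9, 0, 0, 0, 1.5], [-0.1, -0.1, 1.1, 0, 0, 0, 1.5], [-0.1, -0.1, 1.2, 0, 0, 0, 1.5], [-0.1, -0.1, 1.3, 0, 0, 0, 1.5], [-0.1, -0.1, 1.35, 0, 0, 0, 1.5], [-0.1, -0.1, 1.35, 0, 0, 0, 1.5]]])

```text
t: 25.7
position: [0.4738, 0.1201, 0.0525]
eef_rot: [0.0, 1.0, -0.006, -0.0]
wrist_force: [-2.0, -0.5, 3.4]
grip_width: 0.254
```

Request:
step_arm(deltas=[[[0, 0, 0, 0, 0, 0, 2], [0, 0, 0, 0, 0, 0, 3], [0, 0, 0, 0, 0, 0, 4.5], [0, 0, 0, 0, 0, 0, 4.5], [0, 0, -2, 0, 0, 0, 4.5], [0, 0, -5, 0, 0, 0, 4.5], [0, 0, -9, 0, 0, 0, 4.5], [0, 0, -12, 0, 0, 0, 4.5]]])

```text
t: 26.5
position: [0.4742, 0.1202, 0.1743]
eef_rot: [-0.0, 1.0, -0.006, 0.001]
wrist_force: [0.1, 0.0, -0.2]
grip_width: 0.492
```

```bash
python3 -c "
from h import *
cap('wrist','w12');cap('side','d12')
to([.420,.3033,.135],0)"
```

```text
t 26.6 at [0.4771 0.1202 0.1772] F [-0.5 -0.3 -0. ] grip mm 45.0 q [  0.  -2. 107.   0.  74.   1.]
DELTA cm [ -5.95 -18.24   4.16] deg [-0.  -0.6 -0.6]
```

View pics/w12.png

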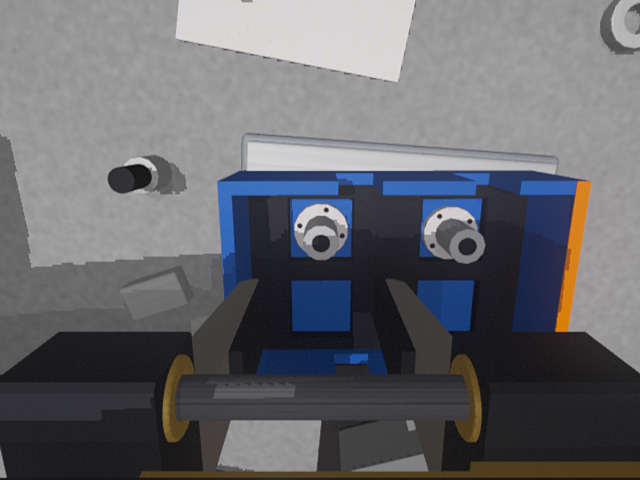

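View pics/d12.png

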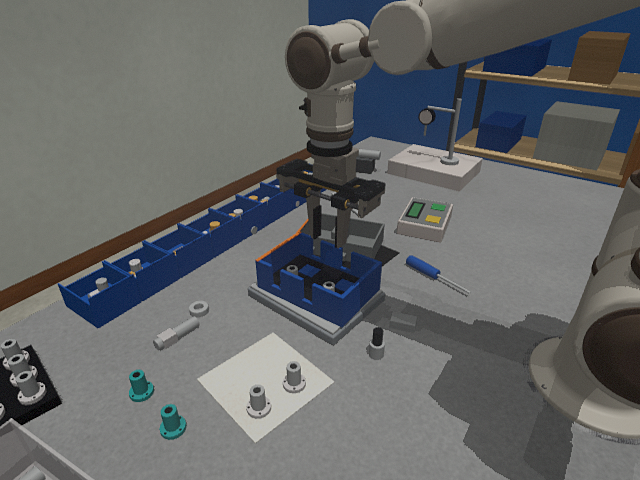

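Two hubs are seated, and the remaining two are still in place (side (292,375) and (258,400)). Going to the third.

Request:
step_arm(deltas=[[[-1, -3, 0, 0, 0, 0, 5], [-2, -7, 0, 0, 0, 0, 5], [-3, -11, 0, 0, 0, 0, 5], [-4.5, -14, 1, 0, 0, 0, 5], [-5.5, -17, 2, 0, 0, 0, 5], [-5.9, -18.2, 3, 0, 0, -0.5, 5], [-5.9, -18.2, 4, 0, 0, -0.5, 5], [-5.9, -18.2, 4, 0, 0, -0.5, 5]]])

```text
t: 27.4
position: [0.4157, 0.3014, 0.1298]
eef_rot: [0.001, 1.0, -0.001, -0.002]
wrist_force: [0.2, 0.0, 0.2]
grip_width: 0.544
```

```bash
python3 -c "
from h import *
c=cap('wrist','w13')
to([.4205,.3033,.016],0)"
```

```text
t 27.45 at [0.4165 0.3014 0.1309] F [-0.4  0.5 -0.5] grip mm 50.1 q [ 22.   5. 106.  -0.  69.  23.]
DELTA cm [ 0.42 -0.2  11.49] deg [ 0.1  0.1 -0.2]
```

View pics/w13.png

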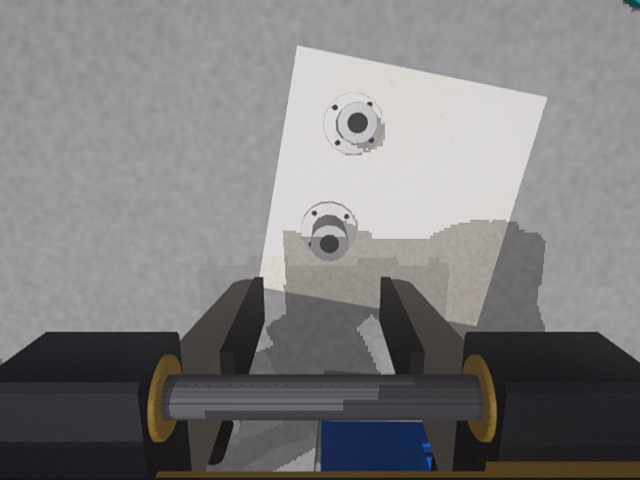

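Request:
step_arm(deltas=[[[0.3, -0.2, 1, 0, 0, 0, 5], [0.3, -0.2, 4, 0, 0, 0, 5], [0.3, -0.2, 7, 0, 0, 0, 5], [0.3, -0.2, 9.5, 0, 0, 0, 5], [0.3, -0.2, 10.9, 0, 0, 0, 5], [0.3, -0.2, 11.3, 0, 0, 0, 5], [0.3, -0.2, 11.4, 0, 0, 0, 5], [0.3, -0.2, 11.4, 0, 0, 0, 3.5]]])

```text
t: 28.25
position: [0.4209, 0.3051, 0.0194]
eef_rot: [-0.0, 1.0, -0.001, 0.001]
wrist_force: [-0.5, -0.2, 0.5]
grip_width: 0.476
```

Request:
step_arm(deltas=[[[0, 0, 0, 0, 0, 0, 1.5], [0, 0, 0, 0, 0, 0, 1.5], [0, 0, 0, 0, 0, 0, 1.5], [0, 0, 0, 0, 0, 0, 1.5], [0, 0, 0, 0, 0, 0, 1.5], [0, 0, 0, 0, 0, 0, 1.5], [0, 0, 0, 0, 0, 0, 1.5], [0, 0, 0, 0, 0, 0, 1.5]]])

```text
t: 29.05
position: [0.4203, 0.3051, 0.019]
eef_rot: [-0.0, 1.0, -0.001, 0.001]
wrist_force: [-0.8, 0.1, 6.0]
grip_width: 0.251
```

Request:
step_arm(deltas=[[[0, 0, -1, 0, 0, 0, 1.5], [0, 0, -4, 0, 0, 0, 1.5], [0, 0, -8, 0, 0, 0, 1.5], [0, 0, -12, 0, 0, 0, 1.5], [1, 2, -13, 0, 0, 0, 1.5], [3, 6, -13.5, 0, 0, 0, 1.5], [5, 10, -13.5, 0, 0, 0, 1.5], [7, 14, -13.5, 0, 0, 0, 1.5]]])

```text
t: 29.85
position: [0.4897, 0.1633, 0.1538]
eef_rot: [-0.0, 1.0, -0.001, 0.0]
wrist_force: [-0.2, -0.3, -0.9]
grip_width: 0.255
```

```bash
python3 -c "
from h import *
to([.5695,.0573,.15],-.6)"
```

```text
t 29.85 at [0.4897 0.1633 0.1538] F [-0.2 -0.3 -0.9] grip mm 23.4 q [  5.   3. 105.   0.  72.   5.]
DELTA cm [ 8.   10.58  0.38] deg [-0.  -0.   0.5]
```

Request:
step_arm(deltas=[[[1, 1.5, 0, 0, 0, 0, 1.5], [3, 4, 0, 0, 0, 0.5, 1.5], [5, 7, 0, 0, 0, 0.5, 1.5], [7, 9.5, 0, 0, 0, 0.5, 1.5], [8, 10.6, 0, 0, 0, 0.5, 1.5], [8, 10.6, 0, 0, 0, 0.5, 1.5], [8, 10.6, 0, 0, 0, 0.5, 1.5], [8, 10.6, 1, 0, 0, 0.5, 1.5]]])

```text
t: 30.65
position: [0.5694, 0.0597, 0.1442]
eef_rot: [-0.0, 1.0, -0.005, 0.001]
wrist_force: [-0.5, 0.8, -0.3]
grip_width: 0.253
```

```bash
python3 -c "
from h import *
cap('wrist','w14')
to([.5695,.0573,.052],-.6)"
```

```text
t 30.7 at [0.5677 0.0597 0.1413] F [-0.7  0.3 -1.8] grip mm 23.4 q [-6. 12. 96.  0. 71. -6.]
DELTA cm [0.2  0.25 8.93] deg [-0.   0.1  0. ]
```

View pics/w14.png

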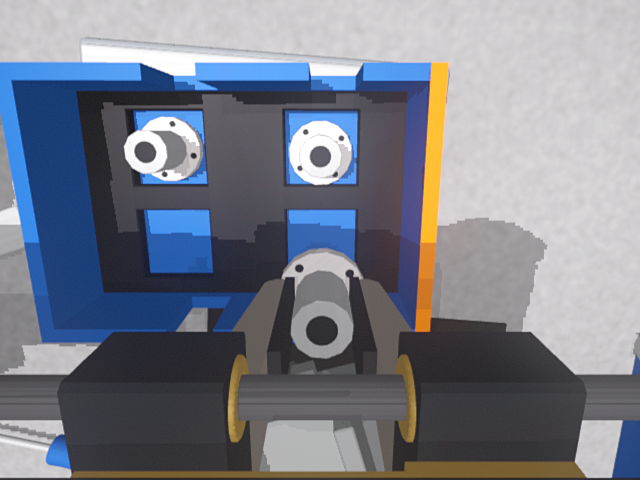

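Request:
step_arm(deltas=[[[0.2, 0.2, 1, 0, 0, 0, 1.5], [0.2, 0.2, 3, 0, 0, 0, 1.5], [0.2, 0.2, 5, 0, 0, 0, 1.5], [0.2, 0.2, 6.5, 0, 0, 0, 1.5], [0.2, 0.2, 7.3, 0, 0, 0, 1.5], [0.2, 0.2, 7.6, 0, 0, 0, 1.5], [0.2, 0.2, 7.8, 0, 0, 0, 1.5], [0.2, 0.2, 7.8, 0, 0, 0, 1.5]]])

```text
t: 31.5
position: [0.5716, 0.0563, 0.0658]
eef_rot: [0.0, 1.0, -0.006, 0.001]
wrist_force: [-0.2, -0.1, -1.1]
grip_width: 0.252
```

```bash
python3 -c "
from h import *
to([.5695,.0573,.052],-.6)"
```

```text
t 31.5 at [0.5716 0.0563 0.0658] F [-0.2 -0.1 -1.1] grip mm 23.2 q [-6. 18. 99. -0. 63. -6.]
DELTA cm [-0.22 -0.09  1.38] deg [ 0.  -0.1 -0. ]
```

Request:
step_arm(deltas=[[[-0.2, -0.1, 0, 0, 0, 0, 1.5], [-0.2, -0.1, 0.3, 0, 0, 0, 1.5], [-0.2, -0.1, 0.6, 0, 0, 0, 1.5], [-0.2, -0.1, 0.9, 0, 0, 0, 1.5], [-0.2, -0.1, 1.1, 0, 0, 0, 1.5], [-0.2, -0.1, 1.3, 0, 0, 0, 1.5], [-0.2, -0.1, 1.37, 0, 0, 0, 1.5], [-0.2, -0.1, 1.37, 0, 0, 0, 1.5]]])

```text
t: 32.3
position: [0.5692, 0.0574, 0.052]
eef_rot: [0.0, 1.0, -0.006, -0.0]
wrist_force: [-2.6, -0.3, 5.4]
grip_width: 0.253
```

Request:
step_arm(deltas=[[[0, 0, 0, 0, 0, 0, 2], [0, 0, 0, 0, 0, 0, 3], [0, 0, 0, 0, 0, 0, 4.5], [0, 0, 0, 0, 0, 0, 4.5], [0, 0, -2, 0, 0, 0, 4.5], [0, 0, -5, 0, 0, 0, 4.5], [0, 0, -9, 0, 0, 0, 4.5], [0, 0, -12, 0, 0, 0, 4.5]]])

```text
t: 33.1
position: [0.5697, 0.0574, 0.1736]
eef_rot: [0.0, 1.0, -0.006, 0.001]
wrist_force: [-0.0, 0.3, -0.1]
grip_width: 0.493
```

```bash
python3 -c "
from h import *
cap('wrist','w15');cap('side','d15')
to([.437,.3755,.17],0)"
```

```text
t 33.2 at [0.5725 0.0571 0.1769] F [-0.3  0.4 -0.6] grip mm 45.1 q [-6. 10. 94.  0. 75. -6.]
DELTA cm [-13.92 -31.68   0.52] deg [ 0.1 -0.6 -0.6]
```

View pics/w15.png

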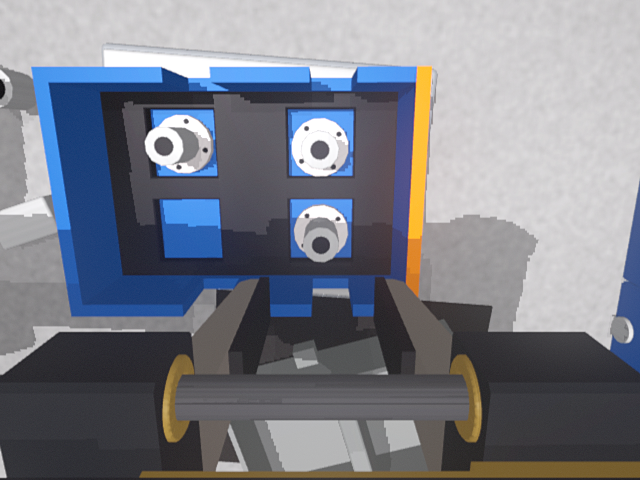

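View pics/d15.png

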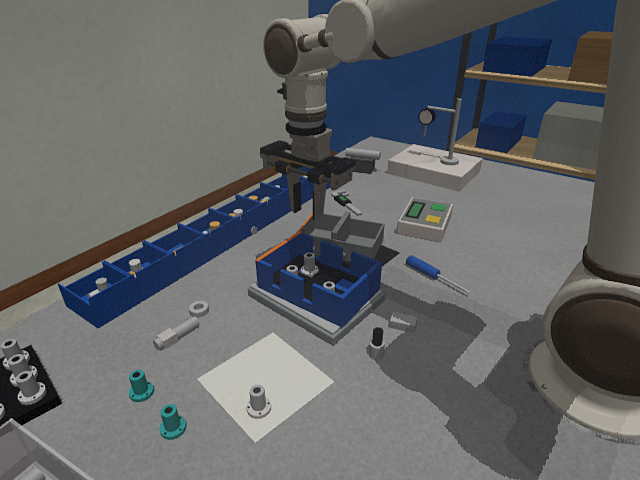

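```bash
python3 -c "
from h import *
c=load('d15')
for p in ((.570,.119),(.474,.12),(.5693,.0575)): print(proj(c,[*p,.079]),proj(c,[*p,.089]))
a=cv2.resize(c['image'][230:310,250:390],None,fx=5,fy=5);cv2.imwrite('pics/d15c.png',a[:,:,::-1])"
```

```text
[290.88078379 269.19549569] [290.70463638 265.22871687]
[328.71146829 285.38579557] [328.75036961 281.29268137]
[308.64976292 256.08465833] [308.57697688 252.22055358]
```

View pics/d15c.png

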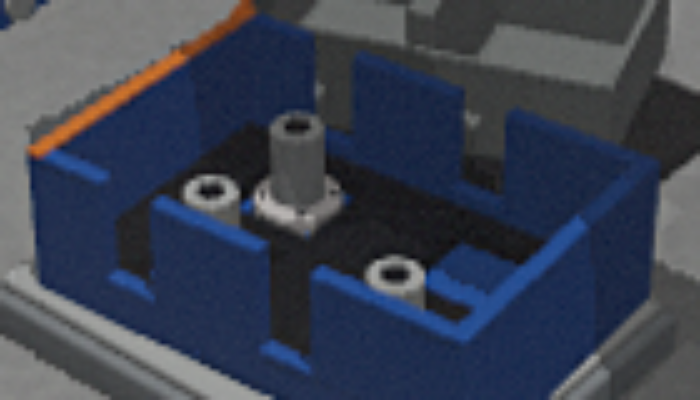

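Bore tops in the side view (309.6,255; 292,268; 329,284.6) match the seated predictions to within about 1 px, so three are seated. Going for the last hub.

Request:
step_arm(deltas=[[[-1.5, -4, 0, 0, 0, 0, 5], [-3.5, -8.5, 0, 0, 0, 0, 5], [-5.5, -13, 0, 0, 0, 0, 5], [-7.5, -17.5, 0, 0, 0, 0, 5], [-9.5, -22, 1, 0, 0, 0, 5], [-11.5, -26.5, 2, 0, 0, 0, 5], [-13.5, -30.5, 3, 0, 0, -0.5, 5], [-13.9, -31.7, 4, 0, 0, -0.5, 5]]])

```text
t: 34.0
position: [0.4306, 0.3789, 0.1296]
eef_rot: [-0.0, 1.0, 0.001, -0.001]
wrist_force: [0.6, -0.3, 0.7]
grip_width: 0.541
```

```bash
python3 -c "
from h import *
c=cap('wrist','w16')
to([.436,.3755,.016],0)"
```

```text
t 34.05 at [0.4302 0.3782 0.1278] F [-2.1  0.1 -1.4] grip mm 50.1 q [29. 14. 97.  0. 70. 29.]
DELTA cm [ 0.64  0.25 11.17] deg [0.1 0.3 0.1]
```

View pics/w16.png

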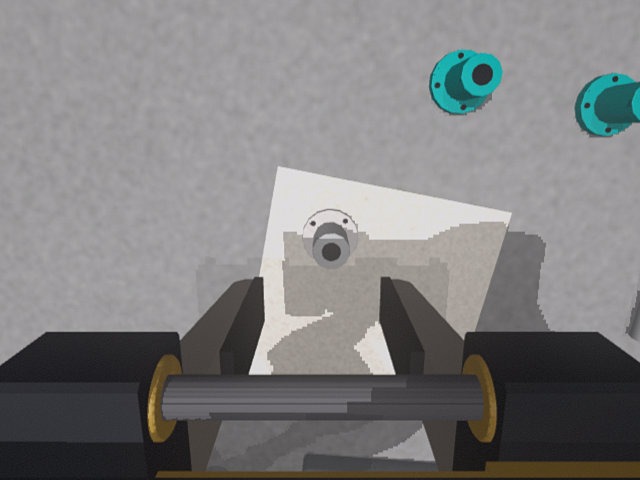

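Request:
step_arm(deltas=[[[0.5, 0.2, 1, 0, 0, 0, 5], [0.5, 0.2, 4, 0, 0, 0, 5], [0.5, 0.2, 7, 0, 0, 0, 5], [0.5, 0.2, 9.5, 0, 0, 0, 5], [0.5, 0.2, 10.6, 0, 0, 0, 5], [0.5, 0.2, 11, 0, 0, 0, 5], [0.5, 0.2, 11.1, 0, 0, 0, 5], [0.5, 0.2, 11.1, 0, 0, 0, 3.5]]])

```text
t: 34.85
position: [0.44, 0.3741, 0.0218]
eef_rot: [-0.001, 1.0, -0.002, 0.001]
wrist_force: [0.6, -0.2, -0.5]
grip_width: 0.475
```

Request:
step_arm(deltas=[[[0, 0, 0, 0, 0, 0, 1.5], [0, 0, 0, 0, 0, 0, 1.5], [0, 0, 0, 0, 0, 0, 1.5], [0, 0, 0, 0, 0, 0, 1.5], [0, 0, 0, 0, 0, 0, 1.5], [0, 0, 0, 0, 0, 0, 1.5], [0, 0, 0, 0, 0, 0, 1.5], [0, 0, 0, 0, 0, 0, 1.5]]])

```text
t: 35.65
position: [0.439, 0.3743, 0.0212]
eef_rot: [-0.0, 1.0, -0.001, 0.0]
wrist_force: [-1.7, -0.8, 5.5]
grip_width: 0.254
```

Request:
step_arm(deltas=[[[0, 0, -1, 0, 0, 0, 1.5], [0, 0, -4, 0, 0, 0, 1.5], [0, 0, -8, 0, 0, 0, 1.5], [0, 0, -12, 0, 0, 0, 1.5], [0, 3, -13, 0, 0, 0, 1.5], [0.5, 7, -13.5, 0, 0, 0, 1.5], [1, 11, -13.5, 0, 0, 0, 1.5], [1.5, 15, -13.5, 0, 0, 0, 1.5]]])

```text
t: 36.45
position: [0.4533, 0.2226, 0.156]
eef_rot: [0.0, 1.0, -0.001, 0.0]
wrist_force: [-0.2, -0.6, -1.5]
grip_width: 0.251
```

```bash
python3 -c "
from h import *
to([.4733,.0583,.15],-.6)"
```

```text
t 36.45 at [0.4533 0.2226 0.156 ] F [-0.2 -0.6 -1.5] grip mm 23.1 q [ 12.   2. 106.  -0.  72.  13.]
DELTA cm [ 2.03 16.42  0.6 ] deg [ 0.  -0.1  0.5]
```

Request:
step_arm(deltas=[[[0.3, 2, 0, 0, 0, 0, 1.5], [0.6, 5, 0, 0, 0, 0.5, 1.5], [1, 9, 0, 0, 0, 0.5, 1.5], [1.5, 13, 0, 0, 0, 0.5, 1.5], [2, 16, 0, 0, 0, 0.5, 1.5], [2, 16.4, 0, 0, 0, 0.5, 1.5], [2, 16.4, 0, 0, 0, 0.5, 1.5], [2, 16.4, 1, 0, 0, 0.5, 1.5]]])

```text
t: 37.25
position: [0.4738, 0.0606, 0.1464]
eef_rot: [-0.0, 1.0, -0.005, 0.001]
wrist_force: [0.3, 0.4, -1.4]
grip_width: 0.259
```

```bash
python3 -c "
from h import *
cap('wrist','w17')
to([.4733,.0583,.054],-.6)"
```

```text
t 37.3 at [0.472  0.061  0.1437] F [-0.7  0.2 -2.3] grip mm 23.0 q [ -7.  -2. 111.   0.  71.  -7.]
DELTA cm [0.15 0.27 8.97] deg [-0.   0.1  0. ]
```

View pics/w17.png

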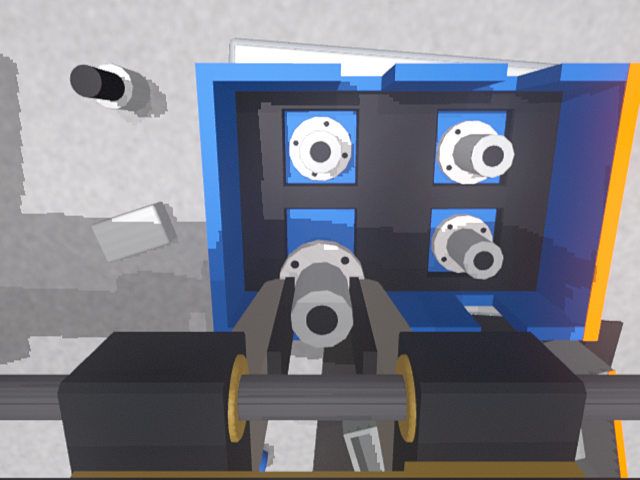

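Request:
step_arm(deltas=[[[0.1, 0.25, 1, 0, 0, 0, 1.5], [0.1, 0.25, 3, 0, 0, 0, 1.5], [0.1, 0.25, 5, 0, 0, 0, 1.5], [0.1, 0.25, 6.5, 0, 0, 0, 1.5], [0.1, 0.25, 7.3, 0, 0, 0, 1.5], [0.1, 0.25, 7.6, 0, 0, 0, 1.5], [0.1, 0.25, 7.8, 0, 0, 0, 1.5], [0.1, 0.25, 7.8, 0, 0, 0, 1.5]]])

```text
t: 38.1
position: [0.4743, 0.0574, 0.0679]
eef_rot: [0.0, 1.0, -0.006, 0.0]
wrist_force: [0.4, 0.3, -1.2]
grip_width: 0.255
```

```bash
python3 -c "
from h import *
to([.4733,.0573,.054],-.6)"
```

```text
t 38.1 at [0.4743 0.0574 0.0679] F [ 0.4  0.3 -1.2] grip mm 23.4 q [ -8.   5. 114.   0.  61.  -7.]
DELTA cm [-0.1   0.01  1.39] deg [ 0.  -0.1 -0. ]
```

Request:
step_arm(deltas=[[[-0.1, 0, 0.3, 0, 0, 0, 1.5], [-0.1, 0, 0.6, 0, 0, 0, 1.5], [-0.1, 0, 0.9, 0, 0, 0, 1.5], [-0.1, 0, 1.1, 0, 0, 0, 1.5], [-0.1, 0, 1.2, 0, 0, 0, 1.5], [-0.1, 0, 1.3, 0, 0, 0, 1.5], [-0.1, 0, 1.4, 0, 0, 0, 1.5], [-0.1, 0, 1.4, 0, 0, 0, 1.5]]])

```text
t: 38.9
position: [0.4729, 0.0573, 0.0542]
eef_rot: [0.0, 1.0, -0.006, -0.0]
wrist_force: [-3.8, -1.1, 5.8]
grip_width: 0.251
```

Request:
step_arm(deltas=[[[0, 0, 0, 0, 0, 0, 2], [0, 0, 0, 0, 0, 0, 3], [0, 0, 0, 0, 0, 0, 4.5], [0, 0, 0, 0, 0, 0, 4.5], [0, 0, -2, 0, 0, 0, 4.5], [0, 0, -5, 0, 0, 0, 4.5], [0, 0, -9, 0, 0, 0, 4.5], [0, 0, -14, 0, 0, 0, 4.5]]])

```text
t: 39.7
position: [0.4714, 0.0575, 0.1933]
eef_rot: [-0.0, 1.0, -0.006, -0.002]
wrist_force: [2.1, -1.3, 0.7]
grip_width: 0.489
```

```bash
python3 -c "
from h import *
cap('wrist','w18');c=cap('side','d18')
for p in ((.570,.119),(.474,.12),(.5693,.0575),(.4733,.058)): print(proj(c,[*p,.079]),proj(c,[*p,.089]))
a=cv2.resize(c['image'][230:310,250:390],None,fx=5,fy=5);cv2.imwrite('pics/d18c.png',a[:,:,::-1])
to([.597,-.114,.2],-90)"
```

```text
[290.88078379 269.19549569] [290.70463638 265.22871687]
[328.71146829 285.38579557] [328.75036961 281.29268137]
[308.64976292 256.08465833] [308.57697688 252.22055358]
[345.82468476 270.72248335] [345.95881474 266.73605121]
t 39.8 at [0.4775 0.0569 0.2009] F [-0.1 -0.1  0.5] grip mm 45.0 q [ -8.  -5. 108.   0.  77.  -7.]
DELTA cm [12.14 16.95  0.29] deg [-0.5 -0.7 89.4]
```

View pics/w18.png

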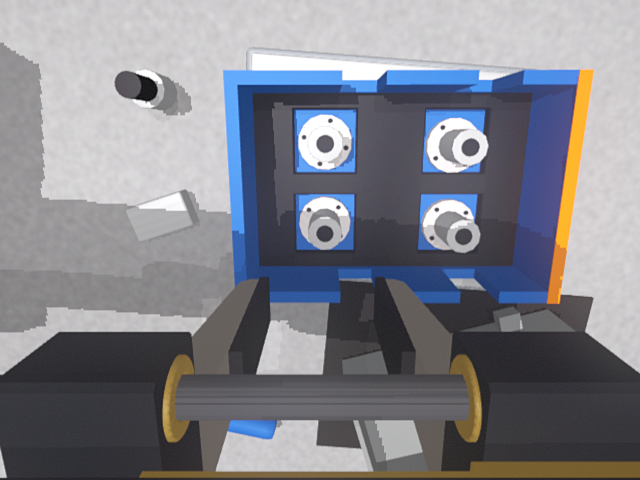

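View pics/d18c.png

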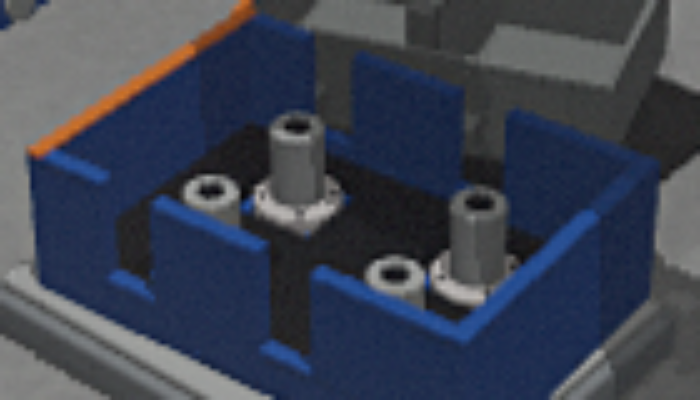

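All four hubs are seated (fourth bore at side (346.3,270.3), predicted 270.7). Next I return to the carrier, turning the tool so that the regrasp allows the half turn.

Request:
step_arm(deltas=[[[0, 0, -2, 0, 0, 8, 5], [1.5, 2, -4, 0, 0, 16, 6], [3, 4, -5, 0, 0, 24, 7], [5, 7, -5, 0, 0, 32, 8], [7, 10, -5, 0, 0, 40, 9], [9, 13, -5, 0, 0, 48, 9], [11, 15.5, -5, 0, 0, 56, 9], [12.1, 17, -5, 0, 0, 64, 9]]])

```text
t: 40.6
position: [0.5926, -0.116, 0.2422]
eef_rot: [0.0, 0.843, -0.538, -0.0]
wrist_force: [-1.1, 1.3, 0.0]
grip_width: 0.978
```

```bash
python3 -c "
from h import *
c=load('w18')
P=[onz(c,u,v,.1)[:2] for u,v in ((223,71),(592,71),(236,303),(560,303))];print(np.round(P,4),np.mean(P,0).round(4))
to([.597,-.114,.25],-129)"
```

```text
[[0.4133 0.1626]
 [0.6297 0.16  ]
 [0.4118 0.0163]
 [0.6297 0.014 ]] [0.5211 0.0882]
t 40.6 at [ 0.5926 -0.116   0.2422] F [-1.1  1.3  0. ] grip mm 90.0 q [-23.  12.  85.  -0.  83.  43.]
DELTA cm [-0.   -0.48 -0.78] deg [ 0.1  0.  63.9]
```

Request:
step_arm(deltas=[[[0, 0, 0, 0, 0, 8, 9], [0, 0, 0, 0, 0, 16, 9], [0, 0, 0, 0, 0, 24, 9], [0, 0, 0, 0, 0, 32, 9], [0, 0, 0, 0, 0, 40, 9], [0, 0, 0, 0, 0, 48, 9], [0, 0, 0, 0, 0, 56, 9], [0, 0, 0, 0, 0, 64, 9]]])

```text
t: 41.4
position: [0.5917, -0.1139, 0.2424]
eef_rot: [-0.0, -0.431, 0.903, 0.0]
wrist_force: [-0.5, -0.2, 0.6]
grip_width: 0.977
```

```bash
python3 -c "
from h import *
to([.597,-.114,.25],-165)"
```

```text
t 41.4 at [ 0.5917 -0.1139  0.2424] F [-0.5 -0.2  0.6] grip mm 89.9 q [-22.  12.  85.   0.  83. 107.]
DELTA cm [-0.32 -0.41 -0.76] deg [ 0.1 -0.  36. ]
```

Request:
step_arm(deltas=[[[0, 0, 0, 0, 0, 8, 9], [-0.1, -0.1, -0.2, 0, 0, 16, 9], [-0.2, -0.3, -0.5, 0, 0, 24, 9], [-0.3, -0.4, -0.8, 0, 0, 30, 9], [-0.3, -0.4, -0.8, 0, 0, 34, 9], [-0.3, -0.4, -0.8, 0, 0, 36, 9], [-0.3, -0.4, -0.8, 0, 0, 36, 9], [-0.3, -0.4, -0.8, 0, 0, 36, 9]]])

```text
t: 42.2
position: [0.5967, -0.1141, 0.2508]
eef_rot: [-0.0, -0.134, 0.991, 0.0]
wrist_force: [0.4, -0.4, 0.0]
grip_width: 0.981
```

```bash
python3 -c "
from h import *
cap('wrist','w19')
to([.597,-.114,.25],-165)"
```

```text
t 42.25 at [ 0.5968 -0.1141  0.2509] F [-0.3 -0.3  0.8] grip mm 90.1 q [-22.  13.  83.   0.  84. 142.]
DELTA cm [-0.02  0.    0.09] deg [ 0.  -0.   0.4]
```

View pics/w19.png

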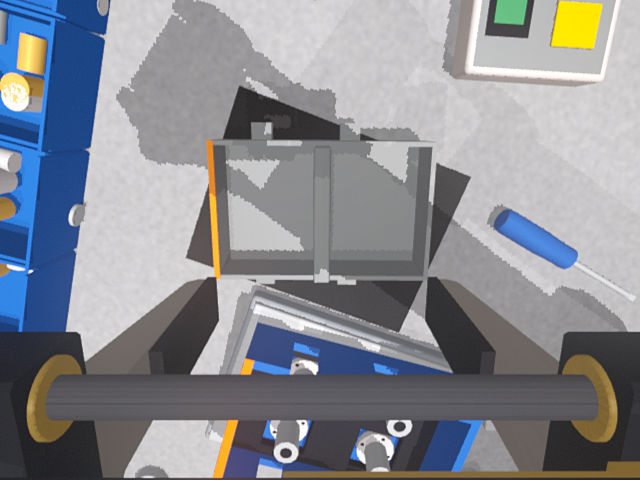

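```bash
python3 -c "
from h import *
c=load('w19')
a=onz(c,322,147.5,.078);b=onz(c,322,283,.078);print('rib',a,b,(a+b)/2,np.linalg.norm(a-b),np.degrees(np.arctan2((a-b)[1],(a-b)[0])))
P=np.array([onz(c,u,v,.058)[:2] for u,v in ((208,141),(435,141),(215,279),(429,279))]);print(np.round(P,4),np.mean(P,0).round(4))
d=P[0]-P[1]; print(np.linalg.norm(d),np.degrees(np.arctan2(d[1],d[0])), np.linalg.norm(P[0]-P[2]))
d=P[2]-P[3]; print(np.linalg.norm(d),np.degrees(np.arctan2(d[1],d[0])))
"
```

```text
rib [ 0.61063606 -0.16930114  0.078     ] [ 0.58020226 -0.05876883  0.078     ] [ 0.59541916 -0.11403498  0.078     ] 0.11464557063079447 -74.60572127477037
[[ 0.7042 -0.1483]
 [ 0.5203 -0.1989]
 [ 0.6735 -0.0294]
 [ 0.485  -0.0813]] [ 0.5958 -0.1145]
0.190782717776693 15.38106908890471 0.12279729553527834
0.1955041766074979 15.387867490779108
```

The wrist view shows the carrier on the mat, orange end left, rib at x≈322. The rib length comes out at 114.6 mm when cast at 78 mm height, which fits, and the yaw is 15.4° as the tool has it. Grasping now.

Request:
step_arm(deltas=[[[0, 0, 2, 0, 0, 0, 9], [0, 0, 6, 0, 0, 0, 9], [0, 0, 10, 0, 0, 0, 9], [0, 0, 14, 0, 0, 0, 9], [0, 0, 17.5, 0, 0, 0, 9], [0, 0, 19.5, 0, 0, 0, 9], [0, 0, 20.5, 0, 0, 0, 9], [0, 0, 20.7, 0, 0, 0, 7]]])

```text
t: 43.05
position: [0.5962, -0.1139, 0.0434]
eef_rot: [-0.001, -0.134, 0.991, 0.001]
wrist_force: [-0.1, 0.2, 0.3]
grip_width: 0.91
```

Request:
step_arm(deltas=[[[0, 0, 0, 0, 0, 0, 4], [0, 0, 0, 0, 0, 0, 2.5], [0, 0, 0, 0, 0, 0, 1], [0, 0, 0, 0, 0, 0, 0.5], [0, 0, 0, 0, 0, 0, 0.5], [0, 0, 0, 0, 0, 0, 0.5], [0, 0, 0, 0, 0, 0, 0.5], [0, 0, 0, 0, 0, 0, 0.5]]])

```text
t: 43.85
position: [0.5969, -0.1141, 0.0444]
eef_rot: [-0.0, -0.134, 0.991, 0.0]
wrist_force: [0.4, -0.6, 0.2]
grip_width: 0.217
```

Request:
step_arm(deltas=[[[0, 0, 0, 0, 0, 0, 0.5], [0, 0, 0, 0, 0, 0, 0.5], [0, 0, 0, 0, 0, 0, 0.5], [0, 0, 0, 0, 0, 0, 0.5], [0, 0, -0.5, 0, 0, 0, 0.5], [0, 0, -1.5, 0, 0, 0, 0.5], [0, 0, -3.5, 0, 0, 0, 0.5], [0, 0, -6, 0, 0, 0, 0.5]]])

```text
t: 44.65
position: [0.5958, -0.1137, 0.1042]
eef_rot: [-0.001, -0.134, 0.991, 0.001]
wrist_force: [0.2, 0.6, -2.8]
grip_width: 0.15
```

Request:
step_arm(deltas=[[[0, 0, -3, 0, 0, 0, 0.5], [0, 0, -6, 0, 0, 0, 0.5], [0, 0, -9, 0, 0, 0, 0.5], [0, 0, -12, 0, 0, 0, 0.5], [0, 0, -14, 0, 0, 0, 0.5], [0, 0, -15.5, 0, 0, 0, 0.5], [0, 0, -16.5, 0, 0, 0, 0.5], [0, 0, -16.5, 0, 0, 0, 0.5]]])

```text
t: 45.45
position: [0.5974, -0.1143, 0.2708]
eef_rot: [0.001, -0.134, 0.991, -0.0]
wrist_force: [0.7, 0.5, -3.3]
grip_width: 0.151
```

```bash
python3 -c "
from h import *
to([.5215,.088,.26],-90)"
```

```text
t 45.45 at [ 0.5974 -0.1143  0.2708] F [ 0.7  0.5 -3.3] grip mm 13.8 q [-22.  12.  82.   0.  86. 142.]
DELTA cm [ 1.96 21.52  1.05] deg [ -0.1   0.  -74.6]
```

Request:
step_arm(deltas=[[[0, 0, 0, 0, 0, -5, 0.5], [0, 0, 0, 0, 0, -13, 0.5], [0, 0, 0, 0, 0, -21, 0.5], [0, 0, 0, 0, 0, -29, 0.5], [0, 0, 0, 0, 0, -37, 0.5], [0, 0, 0, 0, 0, -45, 0.5], [0, 0, 0, 0, 0, -53, 0.5], [0, 0, 0, 0, 0, -61, 0.5]]])

```text
t: 46.25
position: [0.5961, -0.1139, 0.2675]
eef_rot: [-0.001, -0.62, 0.784, 0.001]
wrist_force: [-0.0, 0.5, -2.6]
grip_width: 0.15
```

Request:
step_arm(deltas=[[[0, 0, 0, 0, 0, -8, 0.5], [0, 0, 0, 0, 0, -16, 0.5], [0, 0, 0, 0, 0, -24, 0.5], [0, 0, 0, 0, 0, -32, 0.5], [0, 0, 0, 0, 0, -40, 0.5], [0, 0, 0, 0, 0, -48, 0.5], [0, 0, 0, 0, 0, -56, 0.5], [0, 0, 0, 0, 0, -64, 0.5]]])

```text
t: 47.05
position: [0.5961, -0.1139, 0.2675]
eef_rot: [-0.0, 0.942, -0.336, -0.002]
wrist_force: [0.2, 0.6, -4.5]
grip_width: 0.151
```

```bash
python3 -c "
from h import *
to([.5215,.088,.26],-.65)"
```

```text
t 47.05 at [ 0.5961 -0.1139  0.2675] F [ 0.2  0.6 -4.5] grip mm 13.9 q [-22.  12.  82.  -0.  86.  17.]
DELTA cm [-18.56 -10.89   0.79] deg [ -0.    0.2 -38.7]
```

Request:
step_arm(deltas=[[[-1.5, -1, 0, 0, 0, -4, 0.5], [-4, -2.5, 0, 0, 0, -9, 0.5], [-7, -4, 0, 0, 0, -15, 0.5], [-10, -6, 0, 0, 0, -21, 0.5], [-13, -8, 0, 0, 0, -28, 0.5], [-16, -9.5, 0, 0, 0, -34, 0.5], [-18, -10.5, 0, 0, 0, -38, 0.5], [-18.6, -10.9, 0, 0, 0, -38.7, 0.5]]])

```text
t: 47.85
position: [0.5216, 0.0905, 0.268]
eef_rot: [-0.0, 1.0, -0.007, -0.001]
wrist_force: [0.6, 0.9, -4.2]
grip_width: 0.149
```

Request:
step_arm(deltas=[[[0, 0, 0.5, 0, 0, 0, 0.5], [0, 0, 1.5, 0, 0, 0, 0.5], [0, 0, 3, 0, 0, 0, 0.5], [0, 0, 4.5, 0, 0, 0, 0.5], [0, 0, 6, 0, 0, 0, 0.5], [0, 0, 7, 0, 0, 0, 0.5], [0, 0, 7.5, 0, 0, 0, 0.5], [0, 0, 7.5, 0, 0, 0, 0.5]]])

```text
t: 48.65
position: [0.5228, 0.0884, 0.1935]
eef_rot: [-0.0, 1.0, -0.008, -0.001]
wrist_force: [-0.3, 0.8, -3.5]
grip_width: 0.151
```

```bash
python3 -c "
from h import *
cap('wrist','w20');cap('scene','s20');cap('side','d20')
to([.5215,.088,.13],-.65)"
```

```text
t 48.8 at [0.5239 0.0884 0.1954] F [-0.2 -0.  -2.8] grip mm 14.0 q [ -3.   3. 100.  -0.  77.  -3.]
DELTA cm [-0.25  0.05  6.54] deg [ 0.  -0.1 -0.3]
```

View pics/w20.png

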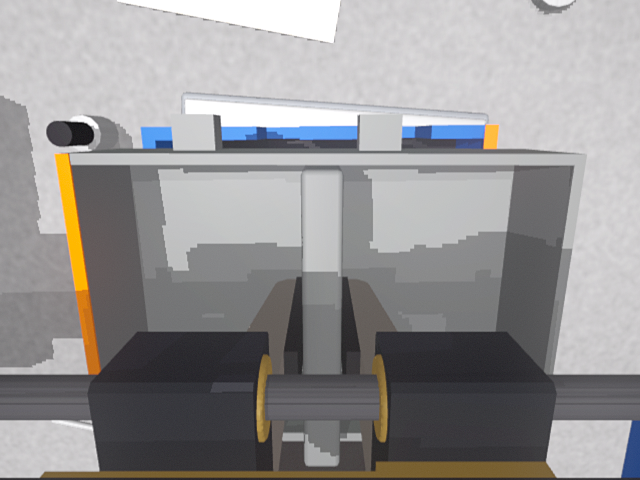

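View pics/s20.png

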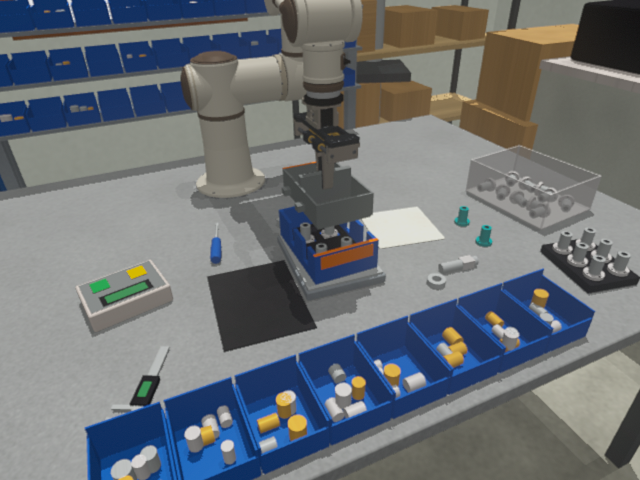

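View pics/d20.png

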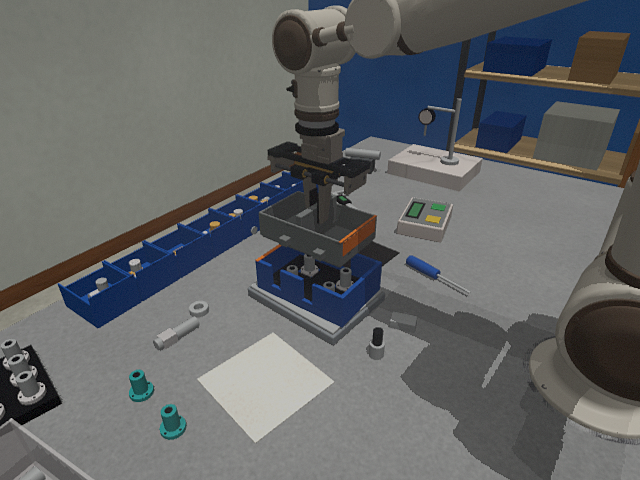

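```bash
python3 -c "
from h import *
c=load('w20');s=load('scene0')
o,x,R=pose();print(x)
P=np.array([onz(c,u,v,.209)[:2] for u,v in ((57,154),(585,155))]);d=P[1]-P[0];print(P.round(4),np.linalg.norm(d),np.degrees(np.arctan2(d[1],d[0])),P.mean(0))
print('rib',onz(c,322,170,.229), 'bottom lugs', [onz(c,u,v,.184).round(4) for u,v in ((172,115),(220,115),(357,115),(402,115))])
print('base far rim', onz(c,141,127,.1),onz(c,497,125,.1))
a=cv2.resize(load('d20')['image'][190:330,240:400],None,fx=4.5,fy=4.5);cv2.imwrite('pics/d20c.png',a[:,:,::-1])
"
```

```text
[0.5238758  0.08842797 0.19535425]
[[0.4268 0.152 ]
 [0.6183 0.1484]] 0.1915053232222264 -1.0806552065206083 [0.52254462 0.15022188]
rib [0.52286121 0.14639088 0.229     ] bottom lugs [array([0.4615, 0.1659, 0.184 ]), array([0.4812, 0.1656, 0.184 ]), array([0.5376, 0.1646, 0.184 ]), array([0.5561, 0.1643, 0.184 ])]
base far rim [0.4133058  0.16285489 0.1       ] [0.6291221  0.16034463 0.1       ]
```

View pics/d20c.png

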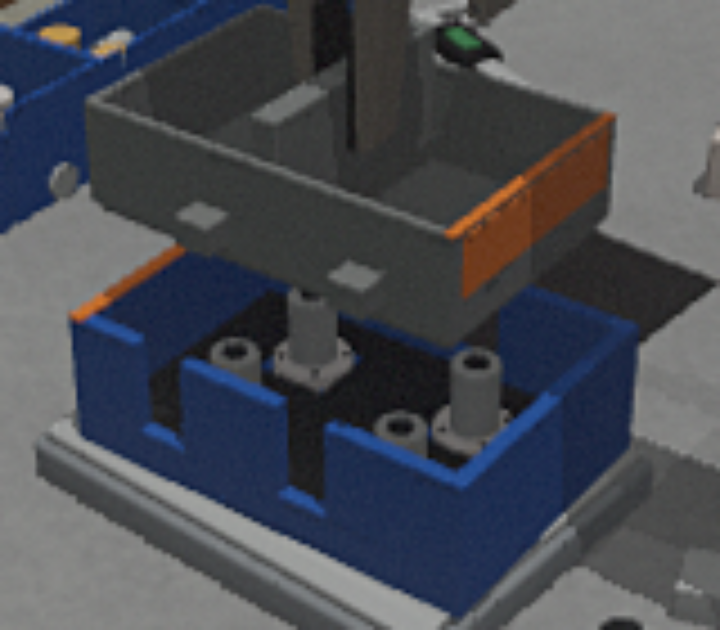

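Request:
step_arm(deltas=[[[-0.1, 0, 0.5, 0, 0, -0.3, 0.5], [-0.2, 0, 1.5, 0, 0, -0.3, 0.5], [-0.2, 0, 2.5, 0, 0, -0.3, 0.5], [-0.2, 0, 3.2, 0, 0, -0.3, 0.5], [-0.2, 0, 3.8, 0, 0, -0.3, 0.5], [-0.2, 0, 4, 0, 0, -0.3, 0.5], [-0.2, 0, 4, 0, 0, -0.3, 0.5], [-0.2, 0, 4, 0, 0, -0.3, 0.5]]])

```text
t: 49.6
position: [0.5215, 0.0885, 0.1548]
eef_rot: [-0.0, 1.0, -0.006, 0.0]
wrist_force: [0.3, 0.2, -4.7]
grip_width: 0.149
```

```bash
python3 -c "
from h import *
cap('wrist','w21')
c=cap('side','d21')
a=cv2.resize(c['image'][190:330,240:400],None,fx=4.5,fy=4.5);cv2.imwrite('pics/d21c.png',a[:,:,::-1])
a=cv2.resize(cap('scene','s21')['image'][150:300,260:400],None,fx=4,fy=4);cv2.imwrite('pics/s21c.png',a[:,:,::-1])
to([.522,.0882,.1294],-.65)"
```

```text
t 49.75 at [0.5216 0.0885 0.155 ] F [ 0.9 -0.  -3.7] grip mm 14.1 q [ -3.   5. 103.   0.  72.  -3.]
DELTA cm [0.04 0.03 2.56] deg [ 0.  -0.1  0. ]
```

View pics/d21c.png

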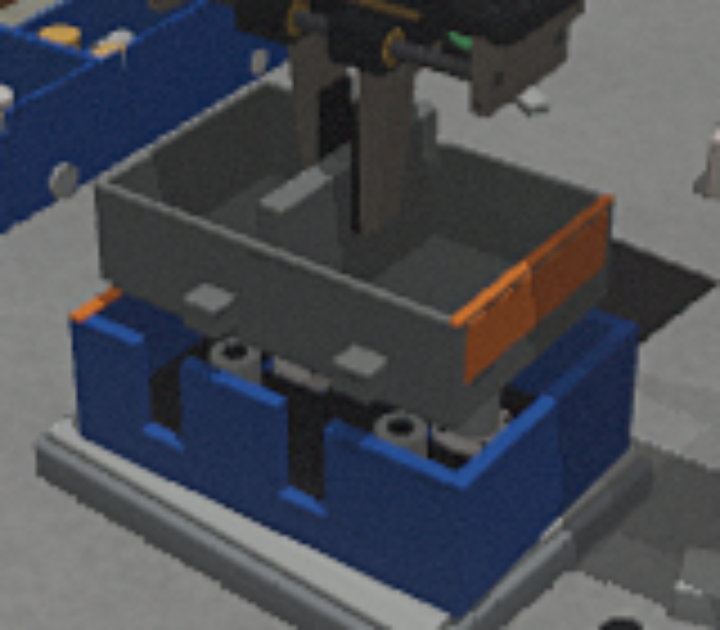

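View pics/s21c.png

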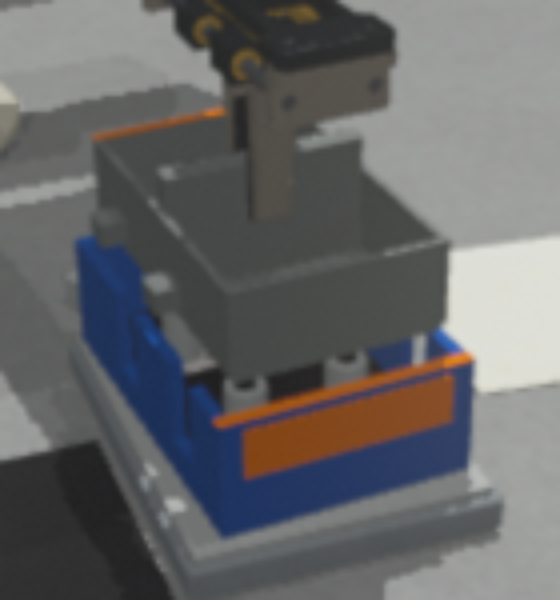

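View pics/w21.png

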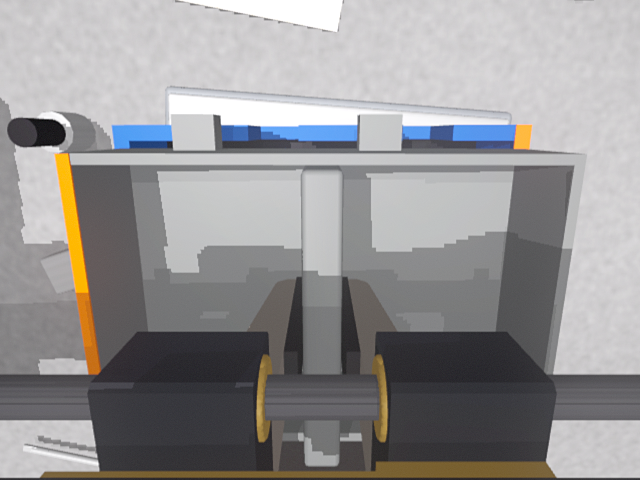

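```bash
python3 -c "
from h import *
d=load('d21');s=load('s21');w=load('w21')
S=lambda u,v,o,f:((u+.5)/f-.5+o[0],(v+.5)/f-.5+o[1])
D=lambda u,v:S(u,v,(240,190),4.5);C=lambda u,v:S(u,v,(260,150),4)
print('side carrier -x+y bottom',onz(d,*D(472,428),.1136),'top',onz(d,*D(457,327),.1686))
print('side base -x+y rim',onz(d,*D(462,487),.1))
print('scene carrier +x-y bottom',onz(s,*C(230,380),.1136),'+x+y',onz(s,*C(447,330),.1136))
print('scene base +x-y, ++',onz(s,*C(216,424),.1),onz(s,*C(472,357),.1))
P=np.array([onz(w,u,v,.1686)[:2] for u,v in ((57,154),(585,155))]);print(P,P.mean(0))
print(onz(w,112,126,.1),onz(w,531,125,.1))
"
```

```text
side carrier -x+y bottom [0.42556458 0.13984263 0.1136    ] top [0.42754788 0.150369   0.1686    ]
side base -x+y rim [0.41701148 0.16017055 0.1       ]
scene carrier +x-y bottom [0.61041619 0.02981695 0.1136    ] +x+y [0.61698554 0.15076748 0.1136    ]
scene base +x-y, ++ [0.62469598 0.01546335 0.1       ] [0.62719935 0.1605192  0.1       ]
[[0.42429783 0.15150492]
 [0.61783505 0.14886758]] [0.52106644 0.15018625]
[0.41298786 0.16239476 0.1       ] [0.629798   0.16036267 0.1       ]
```

The carrier and base centres agree within about 1 mm in the wrist view, with orange ends opposite (side: carrier orange at right, base orange at left). Lowering gently.

Request:
step_arm(deltas=[[[0, 0.1, 0.3, 0, 0, 0, 0.5], [0, 0.1, 0.7, 0, 0, 0, 0.5], [0, 0.1, 1.1, 0, 0, 0, 0.5], [0, 0.1, 1.4, 0, 0, 0, 0.5], [0, 0.1, 1.6, 0, 0, 0, 0.5], [0, 0.1, 1.8, 0, 0, 0, 0.5], [0, 0.1, 1.9, 0, 0, 0, 0.5], [0, 0.1, 1.9, 0, 0, 0, 0.5]]])

```text
t: 50.55
position: [0.5212, 0.0875, 0.1353]
eef_rot: [-0.0, 1.0, -0.006, -0.0]
wrist_force: [-0.3, 0.4, -3.8]
grip_width: 0.153
```

Request:
step_arm(deltas=[[[0, 0, 0.1, 0, 0, 0, 0.5], [0, 0, 0.2, 0, 0, 0, 0.5], [0, 0, 0.3, 0, 0, 0, 0.5], [0, 0, 0.4, 0, 0, 0, 0.5], [0, 0, 0.5, 0, 0, 0, 0.5], [0, 0, 0.55, 0, 0, 0, 0.5], [0, 0, 0.6, 0, 0, 0, 0.5], [0, 0, 0.6, 0, 0, 0, 0.5]]])

```text
t: 51.35
position: [0.5213, 0.0875, 0.1295]
eef_rot: [-0.0, 1.0, -0.006, 0.0]
wrist_force: [-0.5, 0.1, -4.2]
grip_width: 0.151
```

Request:
step_arm(deltas=[[[0, 0, 0.05, 0, 0, 0, 0.5], [0, 0, 0.1, 0, 0, 0, 0.5], [0, 0, 0.1, 0, 0, 0, 0.5], [0, 0, 0.15, 0, 0, 0, 0.5], [0, 0, 0.15, 0, 0, 0, 0.5], [0, 0, 0.2, 0, 0, 0, 0.5], [0, 0, 0.2, 0, 0, 0, 0.5], [0, 0, 0.2, 0, 0, 0, 0.5]]])

```text
t: 52.15
position: [0.5214, 0.0875, 0.1294]
eef_rot: [0.0, 1.0, -0.006, 0.0]
wrist_force: [-7.3, -0.2, 11.3]
grip_width: 0.152
```

Request:
step_arm(deltas=[[[0, 0, -0.1, 0, 0, 0, 0.5], [0, 0, -0.15, 0, 0, 0, 2], [0, 0, -0.15, 0, 0, 0, 4], [0, 0, -0.15, 0, 0, 0, 5], [0, 0, -1.5, 0, 0, 0, 5], [0, 0, -5, 0, 0, 0, 5], [0, 0, -10, 0, 0, 0, 5], [0, 0, -15, 0, 0, 0, 5]]])

```text
t: 52.95
position: [0.5208, 0.0875, 0.2797]
eef_rot: [-0.0, 1.0, -0.006, -0.0]
wrist_force: [1.3, 0.2, 0.2]
grip_width: 0.547
```

```bash
python3 -c "
from h import *
cap('wrist','w22')
c=cap('side','d22')
a=cv2.resize(c['image'][190:330,240:400],None,fx=4.5,fy=4.5);cv2.imwrite('pics/d22c.png',a[:,:,::-1])
a=cv2.resize(cap('scene','s22')['image'][150:300,260:400],None,fx=4,fy=4);cv2.imwrite('pics/s22c.png',a[:,:,::-1])
to([.455,-.391,.12],0)"
```

```text
t 53.1 at [0.5238 0.0874 0.2831] F [-0.2 -0.  -0.3] grip mm 50.0 q [-4. -0. 94.  0. 86. -3.]
DELTA cm [-6.51 47.91 16.27] deg [ 0.  -0.6 -0.6]
```

View pics/d22c.png

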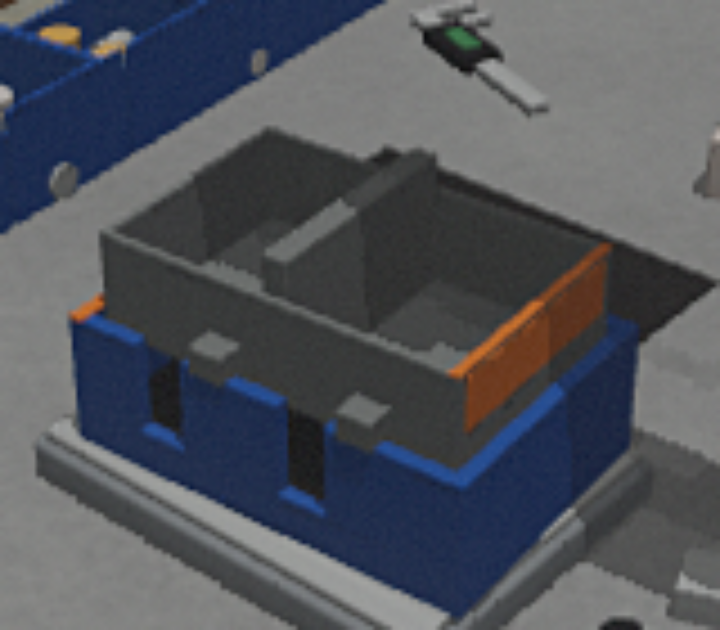

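View pics/s22c.png

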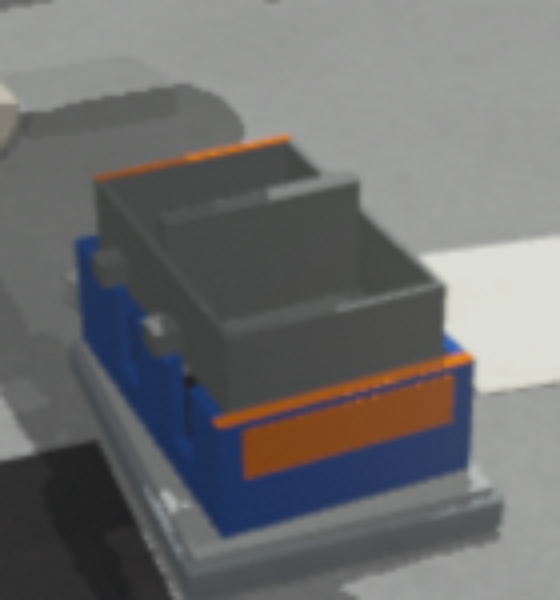

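View pics/w22.png

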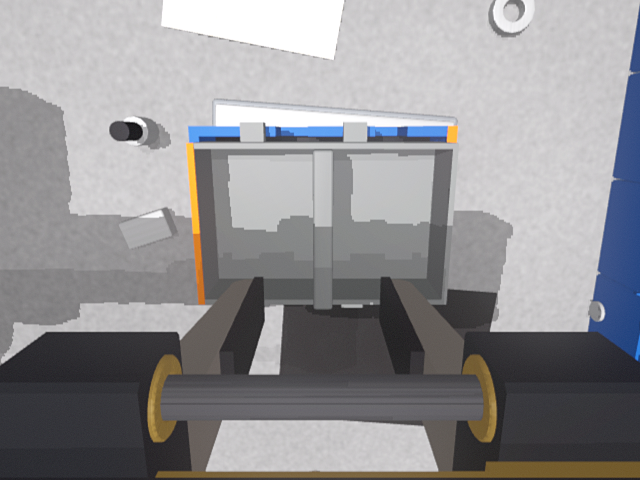

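```bash
python3 -c "
from h import *
d=load('d22');s=load('s22')
S=lambda u,v,o,f:((u+.5)/f-.5+o[0],(v+.5)/f-.5+o[1])
D=lambda u,v:S(u,v,(240,190),4.5);C=lambda u,v:S(u,v,(260,150),4)
for n,a,b in (('-+',(457,375),(291,137)),('--',(610,247),(95,180)),('++',(103,232),(443,288))): print(n,tri((s,*C(*b)),(d,*D(*a))))"
```

```text
-+ (array([0.42853757, 0.1499546 , 0.14406744]), [np.float64(0.0013266512350080222), np.float64(0.001326651235007945)])
-- (array([0.42675581, 0.02726948, 0.14299237]), [np.float64(0.0009538337047295956), np.float64(0.0009538337047297071)])
++ (array([0.62044484, 0.14474531, 0.14250682]), [np.float64(0.000348784601909799), np.float64(0.00034878460190986845)])
```

Request:
step_arm(deltas=[[[-0.5, 3, 0, 0, 0, 0, 3], [-1, 7, 0, 0, 0, 0, 1], [-2, 12, 0, 0, 0, 0, 0], [-3, 17, 0, 0, 0, 0, 0], [-4, 22, 1, 0, 0, 0, 0], [-5, 27, 3, 0, 0, 0, 0], [-5.5, 32, 5, 0, 0, 0, 0], [-6, 36, 7, 0, 0, 0, 0]]])

```text
t: 53.9
position: [0.4572, -0.2667, 0.2097]
eef_rot: [-0.0, 1.0, -0.006, 0.0]
wrist_force: [0.4, -0.2, -0.1]
grip_width: 0.004
```

```bash
python3 -c "
from h import *
c=cap('wrist','w23')
im=cv2.cvtColor(c['image'],cv2.COLOR_RGB2HSV)
for lo,hi in (((22,150,120),(32,255,255)),((55,150,60),(80,255,255))):
    n,l,s,ce=cv2.connectedComponentsWithStats(cv2.inRange(im,lo,hi))
    for i in range(1,n):
        if s[i,4]>100: print(s[i],ce[i],onz(c,*ce[i],.045))
to([.4535,-.3917,.085],0)"
```

```text
[275 257  45  42 925] [295.49837838 272.61513514] [ 0.43377857 -0.31115277  0.045     ]
t 53.95 at [ 0.4542 -0.2713  0.2053] F [-4.9 -2.4 -2.7] grip mm 0.3 q [-44.   3.  99.  -0.  78. -43.]
DELTA cm [ 0.2  12.04 12.02] deg [-0.   0.3 -0.9]
```

View pics/w23.png

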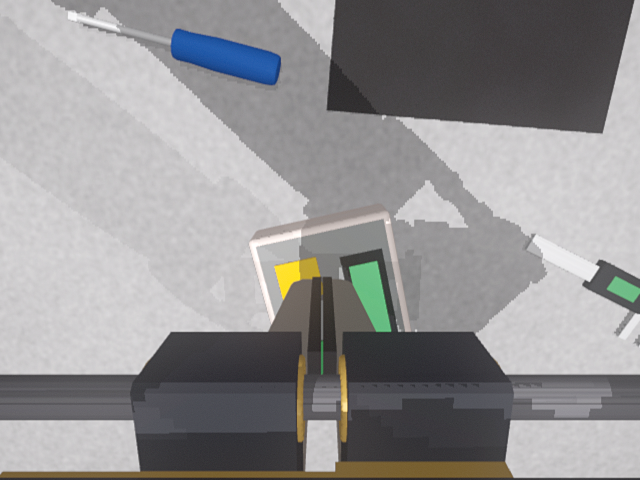

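The carrier's wall top triangulates to 142.5–144 mm against 143 mm expected, so it stands on the rim at the stacked height. On to the accept key.

Request:
step_arm(deltas=[[[0.1, 3, 1, 0, 0, -0.5, 0], [0.2, 7, 3, 0, 0, -0.9, 0], [0.2, 10, 6, 0, 0, -0.9, 0], [0.2, 12, 9, 0, 0, -0.9, 0], [0.2, 12, 10.5, 0, 0, -0.9, 0], [0.2, 12, 11.5, 0, 0, -0.9, 0], [0.2, 12, 11.5, 0, 0, -0.9, 0], [0.2, 12, 11.5, 0, 0, -0.9, 0]]])

```text
t: 54.75
position: [0.4594, -0.3844, 0.0969]
eef_rot: [0.0, 1.0, 0.003, 0.0]
wrist_force: [-0.2, -0.3, 0.8]
grip_width: 0.005
```

```bash
python3 -c "
from h import *
c=cap('wrist','w24')
to([.4535,-.3917,.048],0)"
```

```text
t 54.8 at [ 0.4597 -0.3848  0.0974] F [-0.2 -0.2 -0.4] grip mm 0.2 q [-51.  19.  94.   0.  67. -52.]
DELTA cm [-0.63  0.68  4.94] deg [ 0.1 -0.1  0.3]
```

View pics/w24.png

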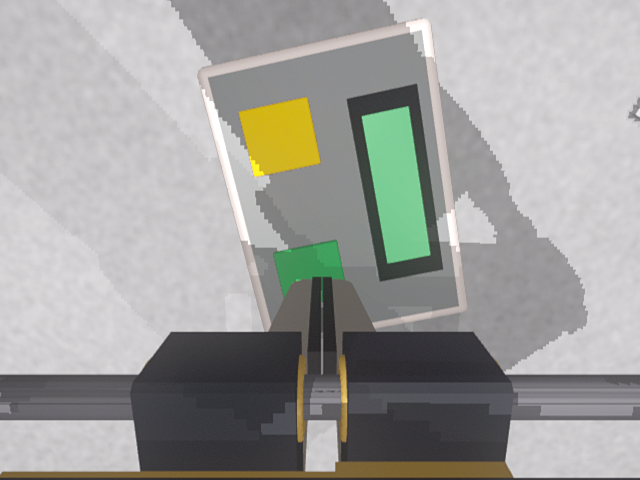

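```bash
python3 -c "
from h import *
c=load('w24')
Y=np.array([onz(c,u,v,.045)[:2] for u,v in ((240,112),(308,98),(320,164),(255,177))]);G=np.array([onz(c,u,v,.045)[:2] for u,v in ((274,255),(337.5,241))])
print(Y.round(4),Y.mean(0),G.round(4)); print(Y.mean(0)+ (G-Y[:2]).mean(0))"
```

```text
[[ 0.4167 -0.3052]
 [ 0.4512 -0.2983]
 [ 0.4573 -0.331 ]
 [ 0.4232 -0.3379]] [ 0.43708599 -0.3180899 ] [[ 0.4322 -0.3806]
 [ 0.4671 -0.3725]]
[ 0.45278714 -0.39289831]
```

Request:
step_arm(deltas=[[[-0.3, 0.3, 0.5, 0, 0, 0, 0], [-0.6, 0.6, 1.5, 0, 0, 0, 0], [-0.6, 0.7, 2.5, 0, 0, 0, 0], [-0.6, 0.7, 3.5, 0, 0, 0, 0], [-0.6, 0.7, 4, 0, 0, 0, 0], [-0.6, 0.7, 4.3, 0, 0, 0, 0], [-0.6, 0.7, 4.5, 0, 0, 0, 0], [-0.6, 0.7, 4.5, 0, 0, 0, 0]]])

```text
t: 55.6
position: [0.4528, -0.392, 0.0507]
eef_rot: [-0.0, 1.0, 0.002, -0.0]
wrist_force: [0.2, 0.0, -0.0]
grip_width: 0.002
```

Request:
step_arm(deltas=[[[0, 0, 0.1, 0, 0, 0, 0], [0, 0, 0.2, 0, 0, 0, 0], [0, 0, 0.3, 0, 0, 0, 0], [0, 0, 0.4, 0, 0, 0, 0], [0, 0, 0.5, 0, 0, 0, 0], [0, 0, 0.6, 0, 0, 0, 0], [0, 0, 0.65, 0, 0, 0, 0], [0, 0, 0.65, 0, 0, 0, 0]]])

```text
t: 56.4
position: [0.4528, -0.392, 0.0445]
eef_rot: [-0.0, 1.0, 0.002, -0.0]
wrist_force: [-1.4, 1.2, 2.7]
grip_width: 0.007
```

Request:
step_arm(deltas=[[[0, 0, 0.05, 0, 0, 0, 0], [0, 0, 0.08, 0, 0, 0, 0], [0, 0, 0.1, 0, 0, 0, 0], [0, 0, 0.1, 0, 0, 0, 0], [0, 0, 0.1, 0, 0, 0, 0], [0, 0, 0.1, 0, 0, 0, 0], [0, 0, 0.1, 0, 0, 0, 0], [0, 0, 0.1, 0, 0, 0, 0]]])

```text
t: 57.2
position: [0.4528, -0.392, 0.0438]
eef_rot: [0.0, 1.0, 0.002, -0.0]
wrist_force: [-1.7, 2.0, 6.5]
grip_width: 0.005
```

```bash
python3 -c "
from h import *
to([.4535,-.3917,.2],0)"
```

```text
t 57.2 at [ 0.4528 -0.392   0.0438] F [-1.7  2.   6.5] grip mm 0.5 q [-52.  23.  95.  -0.  62. -53.]
DELTA cm [  0.07  -0.03 -15.62] deg [0.  0.  0.3]
```

6.5 N held on the green key. I'll lift off and do the final check.

Request:
step_arm(deltas=[[[0, 0, -1, 0, 0, 0, 0], [0, 0, -4, 0, 0, 0, 0], [0, 0, -8, 0, 0, 0, 0], [0, 0, -12, 0, 0, 0, 0], [0, 0, -15, 0, 0, 0, 0], [0, 0, -16, 0, 0, 0, 0], [0, 0, -16, 0, 0, 0, 0], [0, 0, -16, 0, 0, 0, 0]]])

```text
t: 58.0
position: [0.4521, -0.3913, 0.2012]
eef_rot: [-0.001, 1.0, 0.002, -0.001]
wrist_force: [-0.0, -0.7, 0.1]
grip_width: 0.003
```

```bash
python3 -c "
from h import *
cap('scene','s25');cap('side','d25')
to([.4535,-.3917,.2],0)"
```

```text
t 58.1 at [ 0.4519 -0.3909  0.2005] F [ 1.2 -0.1  0.9] grip mm 0.2 q [-52.  13.  88.   0.  79. -53.]
DELTA cm [0.16 0.08 0.05] deg [-0.2  0.2  0.2]
```

View pics/s25.png

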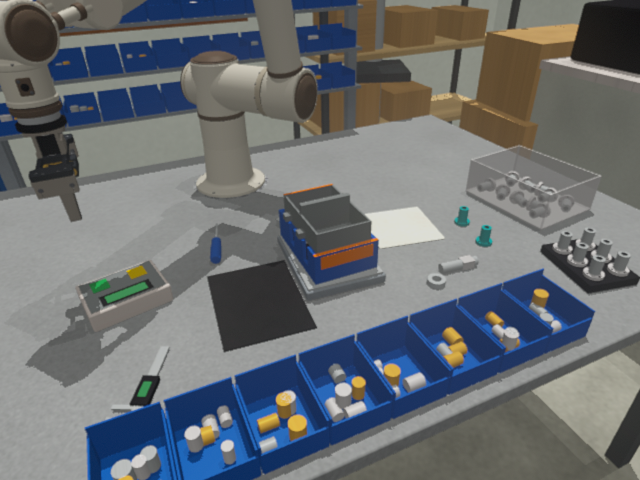

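View pics/d25.png

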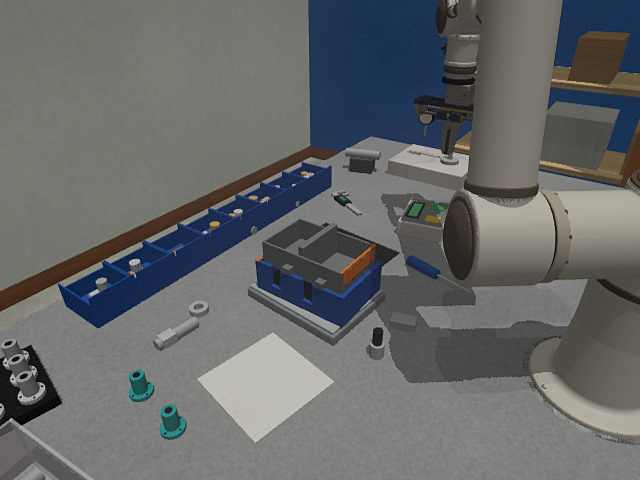

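The sheet is empty and the carrier is stacked on the base at scene (325,225). Caliper, bearing and shaft are where they were, and the arm is clear. I'm handing in.

```bash
python3 -c "
from h import *
print(order.hand_in())"
```

```text
the job is handed in; nothing more can be done
None
```

The job is done and handed in at about 58 s. I pressed the tare key, seated all four hubs, stacked the carrier turned half a turn, and pressed the accept key.

- **Keys:** the tare key was pressed to 6.4–7.1 N at the start. The accept key was pressed to 6.5 N after the carrier was released. Nothing in the pictures showed whether either press registered, so the force readings are the evidence.
- **Hubs:** each stands flange down in its own pocket. In the side view their tops lay within about 1 pixel of where seated hubs should appear; one caught on the insert would be about 4 pixels off. The first hub met the floor at about 16 N, the others at 3–6 N.
- **Carrier:** it was set down at about 11 N. Its orange end is opposite the base's and its lugs stand on the rim. Wall tops measured 142.5–144 mm, against 143 mm expected for stacking.
- **Rest of the scene:** the base is on the scale, and the caliper, bearing, shaft and turquoise look-alikes are where they were. I saw no hub knocked aside. The arm is clear of everything.

The views disagreed by 1–2 mm on the carrier's position across the base. I shifted the carrier about 1 mm to allow for this, and it went in without side contact.

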